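# Hang the pastel caddies on the cleat rack and lock them in with the sprung keeper bar

### The job

Hang every pastel caddy that stands on the table on the leaning rack: tip each one back to the board's slope, lift its angled rear strip over the metal cleat and let it drop home, side by side between the two cheeks. Then pinch the keeper bar's two orange tabs together, set the bar down on the two ledges above the strips, against the board and between the cheeks with its tabs up, and let go so that both its pins spring into the recesses. Leave the glaze jars beside the work alone.

Things in the scene. Friction and masses are not known exactly. Their poses are not given: they have to be found in the camera images.
- rack: fixed wooden table rack, 252 mm wide (its y); origin on the table below the middle of the board's front face; -x is its front (towards the robot at yaw 0), z up. It carries the leaning board
- board: the rack's leaning board. Origin: where the middle of its front face meets the table. Its z runs up along the face, 0.262 rad (15 degrees) back from vertical; -x stands square out of the face; y along it. Face at x = 0, ending at z 140 mm. Wooden cheeks at both ends: inner faces at y +-103, x 0 to -34, top at z 156. Board coordinates below are mm in this frame
- cleat (a point): middle of the cleat's top edge (board x -17, z 91.4). The cleat is an aluminium plate 6 mm thick, 196 mm long in y, rising outward at 30 degrees to the face from x -1, z 63.7 (inner face) to this edge: behind it is a V groove, open upwards, into which a caddy's strip drops
- caddy_home (a point): a caddy hanging home has its axes parallel to the board's and its origin here (board x -50, z 21.3) or left or right of here along the board's y: strip in the groove, foot against the board. On the way in the strip needs 21 mm of lift along z to pass over the cleat, and the foot must pass below or outside the cleat (it does at 21 to 28 mm of lift, or tilted bottom out). Three fit between the cheeks, for example at y -70, 0 and +70
- bar_home (a point): where the keeper bar's origin is when locked (board x -13, y 0, z 124), the bar's z along the board's z (within 0.3 rad), its y along the board's y. It then rests on a ledge at each cheek (9 mm wide in y, top at z 124, x 0 to -26) and against the board, and blocks the caddies' way in and out
- recess_left (a point): mouth of the square recess in the +y cheek's inner face (board x -13, y 103, z 133): 18 x 18 mm, 20 mm deep along y
- recess_right (a point): the same in the -y cheek (y -103)
- caddy_red: wooden pastel caddy with red front, sides and handle, 0.13 to 0.22 kg, may be absent (2 or 3 of 3 are there). Body 50 (x) x 48 (y) mm; origin: centre of its underside; z up, front = -x. Front and sides 46 mm high, back plate 98 mm (outer face at x +25). A spacer foot, 8 mm high, sticks out behind to x +50
- caddy_blue: wooden pastel caddy with blue front, sides and handle, 0.13 to 0.22 kg, may be absent (2 or 3 of 3 are there). Body 50 (x) x 48 (y) mm; origin: centre of its underside; z up, front = -x. Front and sides 46 mm high, back plate 98 mm (outer face at x +25). A spacer foot, 8 mm high, sticks out behind to x +50
- caddy_yellow: wooden pastel caddy with yellow front, sides and handle, 0.13 to 0.22 kg, may be absent (2 or 3 of 3 are there). Body 50 (x) x 48 (y) mm; origin: centre of its underside; z up, front = -x. Front and sides 46 mm high, back plate 98 mm (outer face at x +25). A spacer foot, 8 mm high, sticks out behind to x +50
- caddy_red_grip (a point): where to pinch the handle across the caddy's y (caddy x -4, y 0, z 100). The handle is an upright fin in the middle plane, 12 mm thick, from x -25 to +17, its top at z 114; it stands free on both sides above z 46, so the fingers may come upright or leaning in its plane
- caddy_blue_grip (a point): where to pinch the handle across the caddy's y (caddy x -4, y 0, z 100). The handle is an upright fin in the middle plane, 12 mm thick, from x -25 to +17, its top at z 114; it stands free on both sides above z 46, so the fingers may come upright or leaning in its plane
- caddy_yellow_grip (a point): where to pinch the handle across the caddy's y (caddy x -4, y 0, z 100). The handle is an upright fin in the middle plane, 12 mm thick, from x -25 to +17, its top at z 114; it stands free on both sides above z 46, so the fingers may come upright or leaning in its plane
- caddy_red_strip (a point): middle of the lower edge of the angled aluminium strip on the caddy's back (caddy x 44.3, z 50.6). The strip is 48 mm wide and 6 mm thick; its under face (towards the caddy) runs from here up to the back plate at x 25, z 84; the tip's outer corner is at x 49.5
- caddy_blue_strip (a point): middle of the lower edge of the angled aluminium strip on the caddy's back (caddy x 44.3, z 50.6). The strip is 48 mm wide and 6 mm thick; its under face (towards the caddy) runs from here up to the back plate at x 25, z 84; the tip's outer corner is at x 49.5
- caddy_yellow_strip (a point): middle of the lower edge of the angled aluminium strip on the caddy's back (caddy x 44.3, z 50.6). The strip is 48 mm wide and 6 mm thick; its under face (towards the caddy) runs from here up to the back plate at x 25, z 84; the tip's outer corner is at x 49.5
- keeper_bar: loose wooden bar 26 (x) x 196 (y) x 18 mm (z), 0.24 kg, the same either way round; origin: centre of its underside, y along it, z up. From each end sticks a steel pin, 9 mm in diameter, axis 9 mm above the underside: 228 mm over the tips at rest, 200 mm with both fully drawn in
- tabs (a point): midway between the bar's two upright orange pinch tabs (bar z 43): each 20 (x) x 6 (y) mm, z 18.5 to 54.5, outer faces 64 mm apart at rest, 36 mm fully pinched. Squeezing them together along y draws both pins in by as much as the tabs move; letting go springs them out. The bar can be carried by the pinched tabs; keep fingertips above z 18
- pin_left (a joint): how far the pin at the bar's +y end is drawn in, m: 0 = sprung out, 0.014 = fully in (its tab has then moved 14 mm towards the middle). The spring takes 3 N to start, about 6 N fully in
- pin_right (a joint): the same for the pin at the bar's -y end
- glaze_jar_cream: bystander: glaze jar with a cream lid, 62 x 64 x 82 mm, origin at the centre of its underside, z up
- glaze_jar_rust: bystander: glaze jar with a rust-red lid, 57 x 54 x 68 mm, origin at the centre of its underside, z up

How it is judged:
By the outcome, as a careful person would: the job done as asked, in the order asked, and still so for the second after the job is handed in, with the robot touching nothing.
Of caddy_red, caddy_blue, caddy_yellow only 2 to 3 are there at a start; the rules pass over those that are not, and their reading is None.
At some moment in a run one of caddy_red, caddy_blue, caddy_yellow may be knocked a few centimetres aside while the robot is not near it.
It also fails if it takes over 210 s, if anything falls off the work surface, if the arm or the gripper's body presses on something with over 40 N, if the wrist force passes 120 N, or if a joint passes its speed limit or range.

### The arm

A 7-joint arm with a two-finger parallel gripper is mounted at the origin on the work surface; the furniture and walls round the work are solid. World frame = base frame: x ahead of the robot, y to its left, z up, the work surface at z = 0. Lengths are in mm, angles in rad, forces in N, time in s.
With the tool pointing down it reaches from about 400 to 875 mm from the base axis. Payload 4.4 kg.
Tool frame: the origin (TCP) lies at the very end of the fingers, on their centre line; the grasp point (between the pads) lies 19 mm behind it; z points along the fingers, y is the line along which they close (so a half turn about z gives the same grasp; the last joint's range is limited). The gripper opens to 85 mm and grips with 20 to 120 N. Pads are 22 mm wide; open, the fingers measure 114 mm over their backs; the gripper's body (76 mm by 85 mm) begins 54 mm behind the grasp point. The pads swing forward as they close: fully open they stand 13 mm farther back than shut.
Start: joints at [1.23, 0.628, 0.038, 1.517, -0.027, 0.996, -0.02], TCP at [176.408, -625.618, 231.313] pointing down, gripper open.
Joint ranges: [-3.06, 3.06], [-0.37, 2.12], [-1.25, 1.32], [0.18, 2.47], [-1.1, 4.24], [0.23, 1.98], [-2.94, 2.94]. Speed limits (rad/s): [2.57, 2.57, 3.14, 3.14, 3.14, 3.14, 3.14].

### API

Orientations are given as [roll, pitch, yaw] about the fixed x, y, z axes, in that order (R = Rz(yaw) Ry(pitch) Rx(roll)).
In Python, from cell import sensors, get_image, camera_params, order gives the robot as it stands.
- The arm moves only by the shell command python3 -m inch 'ROWS' [OPENING]. ROWS is JSON, a list that holds one entry, the list of rows, each a list of 4 numbers: the shift along the tool's x, y, z in cm, then the turn about the tool's z in degrees. A call has 1 to 8 rows; each row is the pose to reach, as a shift and turn from the pose commanded when the call began, along the tool's axes at that moment; what a row does not reach only later rows make up. A row lasts 1/12 s, in which the tool goes at most 41.7 mm and 7.16 degrees, less where a joint would pass 70% of its speed; a pose out of reach is approached as far as the arm can. A call with a gripper value outside its range is refused whole. OPENING is the finger opening in cm, from 0 to 8.54, set as the call begins (- or left out, the last holds). The fingers move at their own pace and stop on an object; the grip force is fixed at half the most. Time passes only in rows, so rows that repeat a pose let the fingers close. It gives the time, the measured TCP pose, the force, the opening and the grip force at its end, in the units of the state.
- sensors.read_state(): the state, without advancing time (a new reading comes with each control period).
- get_image(name): name is "side" or "top" or "wrist"; returns the picture (480x640x3 uint8, blue, green, red); there is no depth.
- camera_params(name): a dict with "mtx" (3x3 intrinsics, pixels), "rvec" (rotation vector, rad) and "tvec" (3), from world to camera coordinates, as OpenCV has them. Camera axes: x right, y down, z forward; pixel columns grow to the right and rows downward; lengths in mm; the calibration is good to about 2 mm. The wrist camera is an equidistant fisheye: a pixel r from the principal point sees the ray r / f radians off the axis. A picture is of the moment at which its call begins: read the wrist's pose just before it. camera_params takes no time and is no camera call; for the wrist camera it gives the pose at the moment of the call.
- order.finish_job(): hands the job in; it is judged then, once.
The state is a dict: "clock": time; "qpos": joint angles; "qd": joint speeds; "tau": joint torques, N m; "eef_pos": TCP position; "tool_rot": TCP orientation; "force": force on the tool from outside, world axes, zero at the start; "torque": the same for the moment, N m; "width": finger opening in mm; "gripper_force": force on a finger pad.
Only numpy, scipy, OpenCV 4.12 (cv2) and the standard library are available. Lean on these libraries where they do the work, as an engineer would, in place of code of your own. Each camera call takes 0.05 s, during which the arm holds its last target. There are 200 camera calls.

## Working session

There is one attempt and no reset: what is moved stays moved. The work goes in short steps, Python scripts to look and compute and a shell command to move; the robot and the scene stay as the last step left them, time stands still between calls to the robot, and variables do not carry over. Pictures are saved under pics/ and viewed, at most 14 in all, crops included, and the job is handed in when it is done.

```bash
ls; mkdir -p pics
python3 - <<'E'
from cell import sensors,get_image,camera_params
import cv2,numpy as np
s=sensors.read_state();print({k:np.round(v,3).tolist() for k,v in s.items()})
for n in ("side","top","wrist"):
    cv2.imwrite(f"pics/{n}0.png",get_image(n))
    p=camera_params(n);R=cv2.Rodrigues(np.array(p["rvec"],float))[0]
    print(n,np.round(p["mtx"],1).tolist(),"C",(-R.T@np.array(p["tvec"]).ravel()).round(),R.round(2).tolist())
E
```

```text
pics
{'clock': 0.0, 'qpos': [1.23, 0.629, 0.038, 1.518, -0.027, 0.996, -0.02], 'qd': [-0.0, -0.001, -0.001, 0.0, 0.0, -0.0, -0.002], 'tau': [-0.001, -56.341, 1.226, -19.345, 0.011, 0.011, -0.0], 'eef_pos': [176.236, -624.984, 230.386], 'tool_rot': [-3.14, 0.0, 0.275], 'force': [-0.266, -0.946, -0.587], 'torque': [-0.014, -0.033, -0.035], 'gripper_force': 0.0, 'width': 85.559}
side [[520.0, 0.0, 320.7], [0.0, 520.0, 233.9], [0.0, 0.0, 1.0]] C [237. 802. 640.] [[-0.96, -0.27, 0.02], [-0.16, 0.48, -0.86], [0.22, -0.84, -0.5]]
top [[535.4, 0.0, 329.0], [0.0, 535.4, 242.2], [0.0, 0.0, 1.0]] C [ 297.  -97. 1220.] [[-0.02, -1.0, -0.02], [-0.99, 0.03, -0.17], [0.17, 0.01, -0.99]]
wrist [[371.6, 0.0, 318.5], [0.0, 371.6, 240.1], [0.0, 0.0, 1.0]] C [ 255. -604.  374.] [[0.27, -0.96, -0.0], [-0.91, -0.26, 0.32], [-0.31, -0.08, -0.95]]
```

View pics/top0.png

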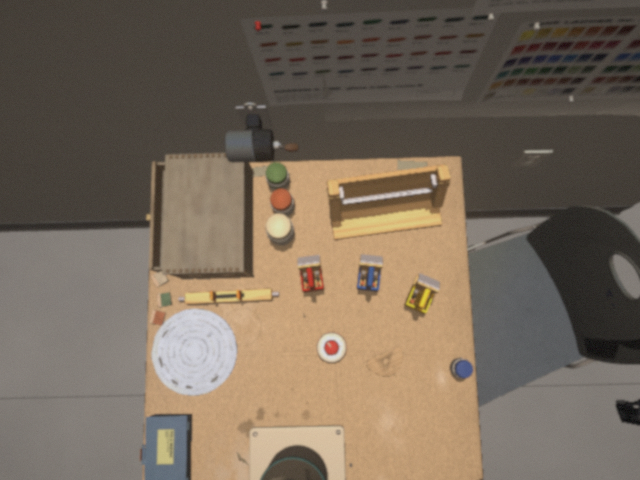

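View pics/side0.png

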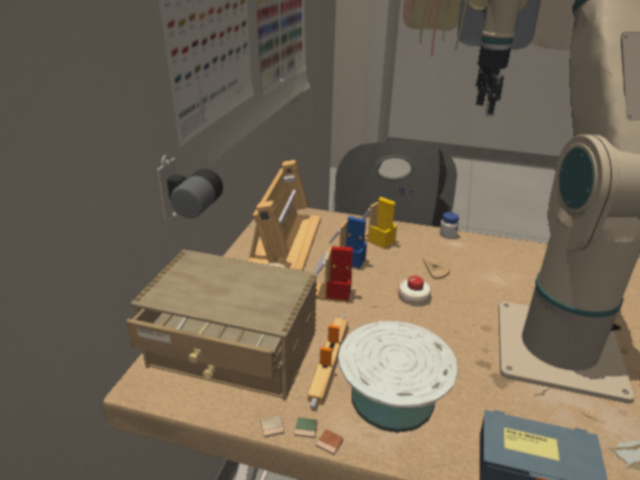

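The top view shows the three caddies: red (311,278), blue (369,275) and yellow (422,296). The keeper bar is at (228,296), the rack around (387,200) and the jars around (280,205–228). The side view agrees. I'll zoom in.

Run:
```python
import cv2
a=cv2.imread("pics/top0.png")
cv2.imwrite("pics/c1.png",cv2.resize(a[150:320,290:470],None,fx=4.2,fy=3.5*1.0,interpolation=cv2.INTER_CUBIC)[:600] if 0 else cv2.resize(a[155:325,290:465],None,fx=3.5,fy=3.5,interpolation=cv2.INTER_CUBIC))
```

```text
(no output)
```

View pics/c1.png

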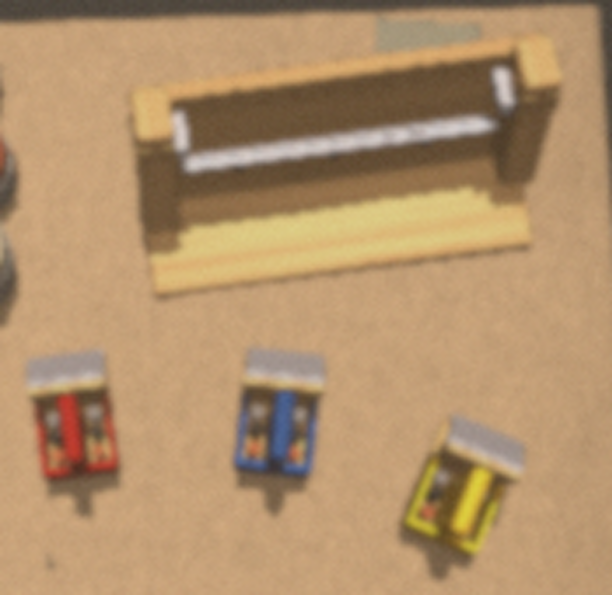

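The crop shows the cleat as a bright line from (185,165) to (497,125). The base plate's front edge runs from (157,295) to (530,243). The fins are at red (70,430), blue (283,430) and yellow (472,500).

```bash
cat > h.py <<'E'
from cell import sensors,get_image,camera_params
import cv2,numpy as np
def ray(n,uv,p=None):
    p=p or camera_params(n);R=cv2.Rodrigues(np.array(p["rvec"],float))[0];K=np.array(p["mtx"],float)
    C=-R.T@np.array(p["tvec"],float).ravel()
    x=(uv[0]-K[0,2])/K[0,0];y=(uv[1]-K[1,2])/K[1,1]
    if n=="wrist":
        r=np.hypot(x,y);d=np.array([x/r*np.sin(r),y/r*np.sin(r),np.cos(r)]) if r>1e-9 else np.array([0,0,1.])
    else: d=np.array([x,y,1.])
    return C,R.T@d
def at(n,uv,z,p=None):
    C,d=ray(n,uv,p);return C+d*(z-C[2])/d[2]
def proj(n,P,p=None):
    p=p or camera_params(n);R=cv2.Rodrigues(np.array(p["rvec"],float))[0];K=np.array(p["mtx"],float)
    c=R@np.array(P,float)+np.array(p["tvec"],float).ravel()
    if n=="wrist":
        t=np.arctan2(np.hypot(c[0],c[1]),c[2]);k=t/np.hypot(c[0],c[1]);x,y=c[0]*k,c[1]*k
    else: x,y=c[0]/c[2],c[1]/c[2]
    return np.array([K[0,0]*x+K[0,2],K[1,1]*y+K[1,2]])
def st():
    s=sensors.read_state();print("t",round(s["clock"],2),"pos",np.round(s["eef_pos"],1),"rot",np.round(s["tool_rot"],3),"F",np.round(s["force"],1),"w",round(s["width"],1),"gf",round(s["gripper_force"],1));return s
def go(P,yaw):
    """shift in tool axes (cm) and turn (deg) for a downward tool"""
    s=sensors.read_state();y0=s["tool_rot"][2]
    d=np.array(P,float)-s["eef_pos"]
    c,sn=np.cos(y0),np.sin(y0)
    print("dx dy dz cm",np.round(np.array([c*d[0]+sn*d[1],sn*d[0]-c*d[1],-d[2]])/10,2),"turn deg",round(np.degrees(y0-yaw),1))
E
python3 - <<'E'
from h import *
f=lambda u,v,z:at("top",(290+u/3.5,155+v/3.5),z)
def seg(n,a,b,z):
    A,B=f(*a,z),f(*b,z);d=B-A;print(n,A.round(1),B.round(1),"len",np.linalg.norm(d).round(1),"yaw of normal",np.round(np.arctan2(d[0],-d[1]) if 0 else np.arctan2(-d[1],-d[0])-0,3), "yaw(y axis->)",np.round(np.arctan2(d[0],-d[1]),3))
seg("cleat",(185,165),(497,125),92.5)
seg("front",(157,295),(530,243),10)
seg("cheektop",(135,90),(558,40),150)
for n,a,b in(("red",(68,395),(74,465)),("blue",(286,393),(280,470)),("yel",(485,470),(458,533))):
    A,B=f(*a,114),f(*b,114);d=A-B;print(n,A.round(1),B.round(1),"len",np.hypot(*d[:2]).round(1),"yaw",np.arctan2(d[1],d[0]).round(3))
for n,p in (("tabL",(217,296)),("tabR",(241,296)),("endL",(186,297)),("endR",(272,295))): print(n,at("top",p,54 if n[0]=="t" else 18).round(1))
E
```

```text
cleat [ 575.2 -113.8   92.5] [ 594.9 -307.2   92.5] len 194.4 yaw of normal 1.673 yaw(y axis->) 0.102
front [508.5 -94.1  10. ] [ 536.4 -339.6   10. ] len 247.1 yaw of normal 1.684 yaw(y axis->) 0.113
cheektop [607.3 -84.7 150. ] [ 630.4 -335.3  150. ] len 251.6 yaw of normal 1.663 yaw(y axis->) 0.092
red [431.6 -39.9 114. ] [389.9 -42.7 114. ] len 41.8 yaw 0.067
blue [ 429.3 -169.3  114. ] [ 383.8 -164.   114. ] len 45.8 yaw -0.115
yel [ 380.7 -284.4  114. ] [ 344.3 -266.6  114. ] len 40.5 yaw -0.455
tabL [382.5 165.9  54. ]
tabR [381.2 113.5  54. ]
endL [384.7 244.   18. ]
endR [384.2  50.2  18. ]
```

Run:
```python
from h import *
go((362.5,-275.5,230),-.455)
```

```text
dx dy dz cm [ 27.41 -28.6    0.06] turn deg 41.8
```

```bash
python3 -m inch '[[[27.4,-28.6,0,41.8],[27.4,-28.6,0,41.8],[27.4,-28.6,0,41.8],[27.4,-28.6,0,41.8],[27.4,-28.6,0,41.8],[27.4,-28.6,0,41.8],[27.4,-28.6,0,41.8],[27.4,-28.6,0,41.8]]]'
python3 - <<'E'
from h import *
st();go((362.5,-275.5,230),-.455)
E
```

```text
clock: 0.82
eef_pos: [333.6, -329.3, 231.3]
tool_rot: [-3.142, 0.0, -0.455]
force: [1.1, -0.5, 0.4]
width: 85.4
gripper_force: 0.0
t 0.82 pos [ 333.6 -329.3  231.3] rot [-3.142  0.    -0.455] F [ 1.1 -0.5  0.4] w 85.4 gf 0.0
dx dy dz cm [ 0.23 -6.11  0.13] turn deg -0.0
```

```bash
python3 -m inch '[[[0.2,-6.1,0.1,0],[0.2,-6.1,0.1,0],[0.2,-6.1,0.1,0],[0.2,-6.1,0.1,0]]]'
python3 - <<'E'
from h import *
st();p=camera_params("wrist");cv2.imwrite("pics/w1.png",get_image("wrist"));np.save("w1.npy",p,allow_pickle=True)
print(proj("wrist",(362.5,-275.5,114),p))
E
```

```text
clock: 1.15
eef_pos: [362.2, -276.5, 230.3]
tool_rot: [-3.142, 0.0, -0.451]
force: [-0.2, -1.2, -0.5]
width: 85.5
gripper_force: 0.0
t 1.15 pos [ 362.2 -276.5  230.3] rot [-3.142  0.    -0.451] F [-0.2 -1.2 -0.5] w 85.5 gf 0.0
[315.82051209 234.18914565]
```

View pics/w1.png

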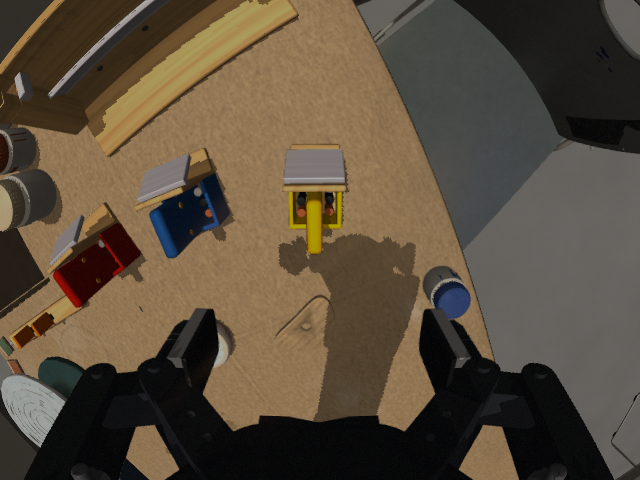

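The yellow fin's top runs from (314,190) at the rear to (315,252) at the front, nearly in line with the tool. The rack is at the upper left.

Run:
```python
from h import *
p=np.load("w1.npy",allow_pickle=True).item()
A=at("wrist",(314,192),114,p);B=at("wrist",(315.3,251),114,p);print(A.round(1),B.round(1),((A+B)/2).round(1),np.linalg.norm(A-B),np.arctan2(A[1]-B[1],A[0]-B[0]))
# strip / backplate width edge
L=at("wrist",(283.5,187),98,p);R=at("wrist",(345.5,188),98,p);print("backplate",L.round(1),R.round(1),((L+R)/2).round(1),np.linalg.norm(L-R),np.arctan2(-(L-R)[0],(L-R)[1]))
# cleat ends
for uv in((50,95),):print(at("wrist",uv,92.5,p).round(1))
go((362,-276,84),-.455)
```

```text
[ 391.3 -288.2  114. ] [ 350.9 -269.4  114. ] [ 371.1 -278.8  114. ] 44.6185905605798 -0.43446722133887017
backplate [ 402.2 -267.7   98. ] [ 381.  -309.3   98. ] [ 391.6 -288.5   98. ] 46.75784825759054 -0.4702785374323318
[ 578.5 -116.5   92.5]
dx dy dz cm [-0.03 -0.19 14.64] turn deg 0.0
```

```bash
python3 - <<'E'
from h import *
go((368,-278,81),-.452)
E
python3 -m inch '[[[0.7,0,5,0],[0.7,0,9,0],[0.7,0,12,0],[0.7,0,14.9,0],[0.7,0,14.9,0],[0.7,0,14.9,0]]]'
python3 -m inch '[[[0,0,0,0],[0,0,0,0],[0,0,0,0],[0,0,0,0],[0,0,0,0],[0,0,0,0],[0,0,0,0],[0,0,0,0]]]' 0.5
```

```text
dx dy dz cm [ 0.59 -0.27 14.94] turn deg -0.1
clock: 1.7
eef_pos: [366.1, -281.6, 80.5]
tool_rot: [3.141, 0.003, -0.458]
force: [-0.5, -0.6, 0.6]
width: 85.4
gripper_force: 0.0
clock: 2.37
eef_pos: [368.0, -280.4, 81.5]
tool_rot: [-3.141, -0.0, -0.455]
force: [-0.9, 0.8, 2.8]
width: 11.4
gripper_force: 63.0
```

```bash
python3 -m inch '[[[0,0,-2,0],[0,0,-4.7,0],[0,0,-4.7,0],[0,0,-4.7,0]]]' ;python3 - <<'E'
from h import *
O=np.array([580.7,-211]);t=.102
def W(x,y,z):return (*(O+x*np.array([np.cos(t),np.sin(t)])+y*np.array([-np.sin(t),np.cos(t)])),z)
go(W(-90,-66,128.5),t)
E
```

```text
clock: 2.7
eef_pos: [368.7, -281.0, 129.1]
tool_rot: [3.141, -0.003, -0.455]
force: [0.5, 0.8, -1.8]
width: 10.9
gripper_force: 62.4
dx dy dz cm [11.82 -5.24  0.06] turn deg -31.9
```

```bash
python3 -m inch '[[[2,-1,0,-6],[5,-2.5,0,-13],[8,-4,0,-19],[10.5,-5,0,-26],[11.8,-5.2,0,-31.9],[11.8,-5.2,0,-31.9],[11.8,-5.2,0,-31.9]]]' ;python3 - <<'E'
from h import *
st();p=camera_params("wrist");cv2.imwrite("pics/w2.png",get_image("wrist"));np.save("w2.npy",p,allow_pickle=True)
cv2.imwrite("pics/s2.png",get_image("side"))
E
```

```text
clock: 3.28
eef_pos: [495.7, -285.1, 126.6]
tool_rot: [-3.14, 0.003, 0.1]
force: [-0.1, -0.0, -2.3]
width: 11.0
gripper_force: 62.2
t 3.28 pos [ 495.7 -285.1  126.6] rot [-3.14e+00  3.00e-03  1.00e-01] F [-0.1 -0.  -2.3] w 11.0 gf 62.2
```

View pics/w2.png

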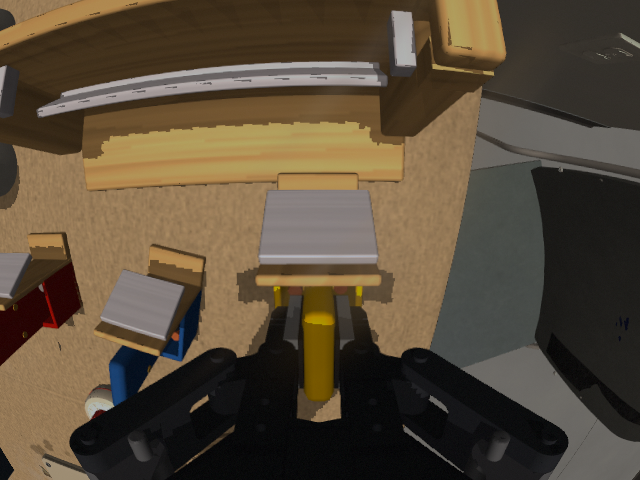

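The wrist view shows the held yellow caddy square to the tool. The cleat's outer top edge runs from (38,115) to (386,85), the right ledge is at (402,42), and the caddy's strip is at y 190–262 with the foot tip at y 175.

Run:
```python
from h import *
p=np.load("w2.npy",allow_pickle=True).item()
L=at("wrist",(38,115),91,p);R=at("wrist",(386,85),91,p);d=L-R;t=np.arctan2(-d[0],d[1]);print(L.round(1),R.round(1),np.linalg.norm(d),"yaw",t,"origin",((L+R)/2)[:2]-1.4*np.array([np.cos(t),np.sin(t)]))
z0=126.6-81.5
for n,uv,z in(("footL",(277,174),8),("footR",(358,174),8),("backL",(257,281),98),("backR",(380,281),98),("finF",(318,398),114),("finR",(318,288),114),("stripL",(262,262),84),("tipL",(268,190),54),("tipR",(370,190),54)):
    q=at("wrist",uv,z0+z,p);dd=q[:2]-np.array([495.7,-285.1]);a=.1;print(n,q.round(1),"rel tool",np.round([np.cos(a)*dd[0]+np.sin(a)*dd[1],-np.sin(a)*dd[0]+np.cos(a)*dd[1]],1))
```

```text
[ 577.5 -113.9   91. ] [ 597.8 -308.2   91. ] 195.30971884537053 yaw 0.10379905864177781 origin [ 586.25903665 -211.19043131]
footL [ 543.  -256.8   53.1] rel tool [49.9 23.5]
footR [ 547.7 -304.3   53.1] rel tool [ 49.9 -24.3]
backL [ 516.1 -260.7  143.1] rel tool [22.8 22.3]
backR [ 520.8 -307.1  143.1] rel tool [ 22.8 -24.4]
finF [ 474.4 -288.1  159.1] rel tool [-21.5  -0.9]
finR [ 523.5 -283.3  159.1] rel tool [27.8 -1. ]
stripL [ 518.3 -260.5  129.1] rel tool [24.9 22.2]
tipL [ 542.4 -257.6   99.1] rel tool [49.2 22.7]
tipR [ 547.1 -305.3   99.1] rel tool [ 49.1 -25.3]
```

View pics/s2.png

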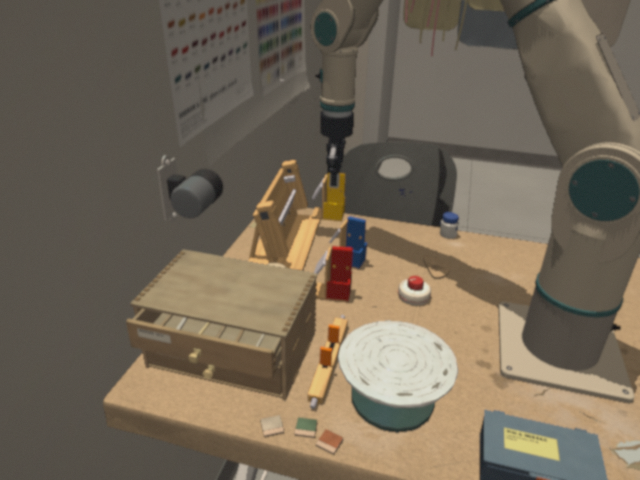

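```bash
python3 -m inch '[[[1.5,0,-0.2,0],[3,0,-0.2,0],[4.2,0,-0.2,0],[5,0,-0.2,0],[5.4,0,-0.2,0],[5.4,0,-0.2,0]]]' ; python3 -m inch '[[[0.3,0,0,0],[0.6,0,0,0],[0.6,0,0,0]]]';  python3 -m inch '[[[0.3,0,0,0],[0.5,0,0,0],[0.5,0,0,0]]]'
```

```text
clock: 3.88
eef_pos: [550.3, -279.8, 130.0]
tool_rot: [-3.141, 0.001, 0.102]
force: [0.3, 0.4, -1.7]
width: 10.9
gripper_force: 62.3
clock: 4.13
eef_pos: [555.1, -280.0, 130.2]
tool_rot: [-3.141, 0.003, 0.101]
force: [-1.6, -0.4, -0.9]
width: 10.9
gripper_force: 62.5
clock: 4.38
eef_pos: [556.2, -280.0, 130.3]
tool_rot: [-3.14, 0.01, 0.1]
force: [-9.7, -0.3, 7.1]
width: 11.2
gripper_force: 63.7
```

Run:
```python
from h import *
s=st();print(np.round(s["torque"],2));p=camera_params("wrist");im=get_image("wrist");cv2.imwrite("pics/w3.png",cv2.resize(im[100:420,180:480],None,fx=2,fy=1.8) if 0 else im);np.save("w3.npy",p,allow_pickle=True)
```

```text
t 4.38 pos [ 556.2 -280.   130.3] rot [-3.14  0.01  0.1 ] F [-9.7 -0.3  7.1] w 11.2 gf 63.7
[0.03 2.67 0.15]
```

View pics/w3.png

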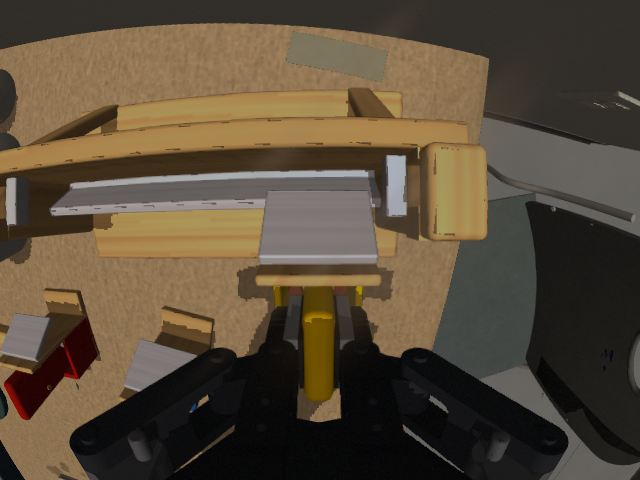

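```bash
python3 -m inch '[[[0.4,0,-0.2,0],[0.8,0,-0.3,0],[1.2,0,-0.4,0],[1.2,0,-0.4,0]]]'; python3 -m inch '[[[0.4,0,-0.1,0],[0.8,0,-0.2,0],[1.2,0,-0.3,0],[1.2,0,-0.3,0]]]'
```

```text
clock: 4.77
eef_pos: [569.6, -278.6, 134.3]
tool_rot: [-3.14, 0.007, 0.101]
force: [-8.2, -0.8, 4.9]
width: 11.1
gripper_force: 63.9
clock: 5.1
eef_pos: [582.4, -277.3, 137.2]
tool_rot: [-3.141, 0.006, 0.101]
force: [-5.8, -1.0, 2.7]
width: 11.2
gripper_force: 64.3
```

```bash
python3 -m inch '[[[-0.05,0,0.4,0],[-0.2,0,0.8,0],[-0.3,0,1.2,0],[-0.4,0,1.6,0],[-0.4,0,1.6,0]]]'
python3 - <<'E'
from h import *
s=st();print(np.round(s["torque"],2));im=get_image("wrist");cv2.imwrite("pics/w4.png",im[60:420,120:520])
E
```

```text
clock: 5.52
eef_pos: [577.9, -277.9, 120.5]
tool_rot: [-3.141, 0.006, 0.101]
force: [-4.7, -1.2, -2.0]
width: 11.1
gripper_force: 63.5
t 5.52 pos [ 577.9 -277.9  120.5] rot [-3.141  0.006  0.101] F [-4.7 -1.2 -2. ] w 11.1 gf 63.5
[-0.25  1.46  0.07]
```

View pics/w4.png

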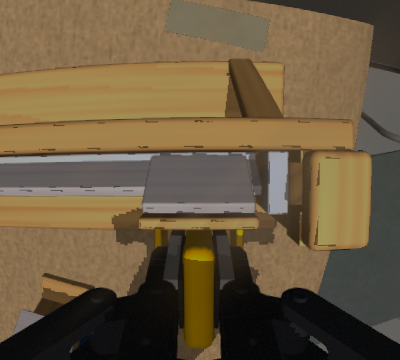

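The strip's tip is now behind the cleat line, at crop (200,155), and the caddy is tipped back. I'll keep lowering.

```bash
python3 -m inch '[[[-0.1,0,0.3,0],[-0.2,0,0.6,0],[-0.25,0,0.9,0],[-0.25,0,0.9,0]]]'; python3 -m inch '[[[0,0,0.3,0],[0,0,0.5,0],[0,0,0.5,0]]]'
```

```text
clock: 5.9
eef_pos: [575.9, -278.2, 112.1]
tool_rot: [-3.141, 0.005, 0.101]
force: [-6.2, -2.3, 1.9]
width: 11.2
gripper_force: 64.0
clock: 6.15
eef_pos: [577.8, -278.5, 110.0]
tool_rot: [3.14, 0.001, 0.102]
force: [-7.0, 1.3, 16.2]
width: 11.2
gripper_force: 67.0
```

```bash
python3 -m inch '[[[0,0,-0.2,0],[0,0,-0.2,0],[0,0,-0.2,0],[0,0,-0.2,0],[0,0,-0.2,0]]]' 2.7; python3 -m inch '[[[0,0,-3,0],[0,0,-6,0],[0,0,-9,0],[-3,0,-12,0],[-6,0,-12,0],[-8,0,-12,0],[-8,0,-12,0]]]'
python3 - <<'E'
from h import *
st();im=get_image("wrist");cv2.imwrite("pics/w5.png",im)
im=get_image("top");cv2.imwrite("pics/t5.png",im)
E
```

```text
clock: 6.57
eef_pos: [579.1, -277.1, 109.1]
tool_rot: [-3.141, -0.0, 0.102]
force: [1.0, 0.5, 0.6]
width: 26.7
gripper_force: 0.0
clock: 7.15
eef_pos: [494.5, -287.0, 230.0]
tool_rot: [3.141, 0.003, 0.098]
force: [-1.5, -0.2, -0.6]
width: 27.3
gripper_force: 0.0
t 7.15 pos [ 494.5 -287.   230. ] rot [3.141e+00 3.000e-03 9.800e-02] F [-1.5 -0.2 -0.6] w 27.3 gf 0.0
```

View pics/w5.png

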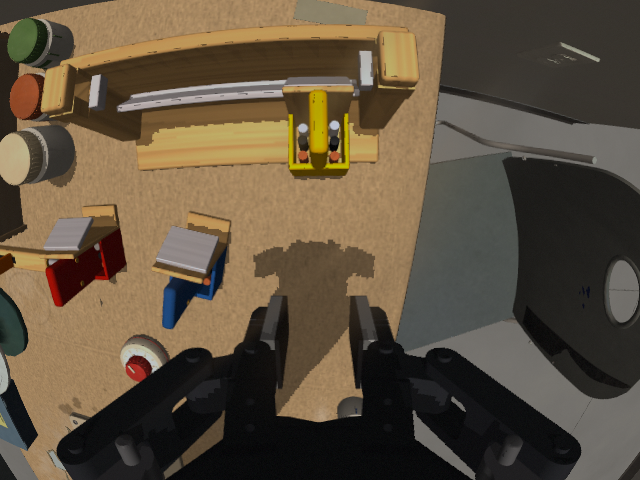

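Yellow hangs home, with its strip behind the cleat at (318,85). Red and blue are still on the table. I'll compare their positions with the start.

```bash
cat > cmp.py <<'E'
import sys
from h import *
def cent(im):
    h=cv2.cvtColor(im,cv2.COLOR_BGR2HSV);o={}
    for n,lo,hi,box in(("red",(0,170,60),(8,255,255),(290,245,340,320)),("blue",(105,140,50),(125,255,255),(335,235,420,330))):
        x0,y0,x1,y1=box;m=cv2.inRange(h[y0:y1,x0:x1],lo,hi);v,u=np.nonzero(m);o[n]=(round(u.mean()+x0,1),round(v.mean()+y0,1),len(u)) if len(u) else None
    return o
print(cent(cv2.imread("pics/top0.png")));print(cent(cv2.imread(sys.argv[1])))
E
python3 cmp.py pics/t5.png; python3 -c "
from h import *
go((406,-166.6,230),-.11)"
```

```text
{'red': (np.float64(310.6), np.float64(279.6), 121), 'blue': None}
{'red': (np.float64(310.7), np.float64(279.6), 125), 'blue': None}
dx dy dz cm [ -8.06 -12.78  -0.04] turn deg 12.1
```

```bash
python3 -m inch '[[[-8.1,-12.8,0,12],[-8.1,-12.8,0,12],[-8.1,-12.8,0,12],[-8.1,-12.8,0,12],[-8.1,-12.8,0,12],[-8.1,-12.8,0,12]]]' 8.5
python3 - <<'E'
from h import *
st();p=camera_params("wrist");im=get_image("wrist");cv2.imwrite("pics/w6.png",im);np.save("w6.npy",p,allow_pickle=True)
h=cv2.cvtColor(im,cv2.COLOR_BGR2HSV);m=cv2.inRange(h[120:330,240:400],(100,110,40),(130,255,255))
c=max(cv2.findContours(m,0,2)[0],key=cv2.contourArea);print(cv2.boundingRect(c),cv2.minAreaRect(c))
E
```

```text
clock: 7.75
eef_pos: [406.6, -164.8, 229.4]
tool_rot: [-3.141, -0.001, -0.104]
force: [0.0, -0.7, -0.8]
width: 85.2
gripper_force: 0.0
t 7.75 pos [ 406.6 -164.8  229.4] rot [-3.141e+00 -1.000e-03 -1.040e-01] F [ 0.  -0.7 -0.8] w 85.2 gf 0.0
(53, 66, 54, 63) ((78.79251098632812, 97.5408706665039), (52.29314041137695, 61.16866683959961), 2.2457425594329834)
```

View pics/w6.png

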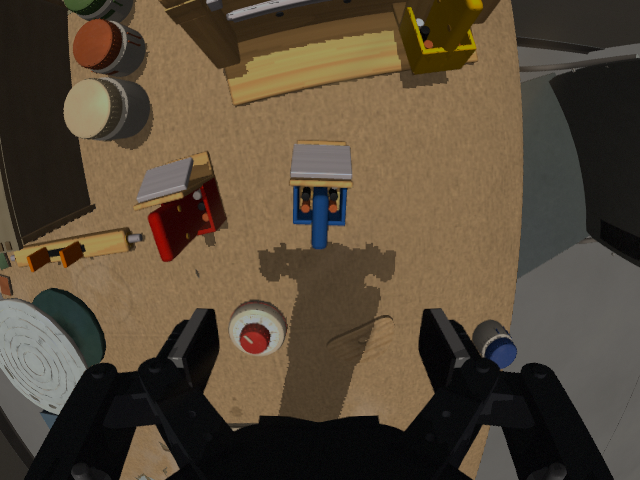

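Blue's fin runs from (320,186) to (319,248), square to the tool. The red caddy is at (180,210) and has not moved.

Run:
```python
from h import *
p=np.load("w6.npy",allow_pickle=True).item()
A=at("wrist",(320,187),114,p);B=at("wrist",(319,247.5),114,p);u=(A-B)/np.linalg.norm(A-B);print(A.round(1),B.round(1),"yaw",np.arctan2(u[1],u[0]))
L=at("wrist",(290,183),98,p);R=at("wrist",(352,185),98,p);d=L-R;print("yaw bp",np.arctan2(-d[0],d[1]))
C=B+21*u;print(C);go((C[0],C[1],81),-.115)
```

```text
[ 441.  -170.6  114. ] [ 396.  -165.2  114. ] yaw -0.1203322354367526
yaw bp -0.13730331327083375
[ 416.87356498 -167.67409352  114.        ]
dx dy dz cm [ 0.95  0.06 14.85] turn deg 0.5
```

```bash
python3 -m inch '[[[0.4,0,5,1],[0.5,0,9,1],[0.5,0,12,1],[0.5,0,14.9,1],[0.5,0,14.9,1],[0.5,0,14.9,1]]]'
python3 -m inch '[[[0,0,0,0],[0,0,0,0],[0,0,0,0],[0,0,0,0],[0,0,0,0],[0,0,0,0],[0,0,0,0],[0,0,0,0]]]' 0.5;  python3 -m inch '[[[0,0,-2,0],[0,0,-4.9,0],[0,0,-4.9,0],[0,0,-4.9,0]]]' ;python3 - <<'E'
from h import *
O=np.array([585.5,-211.2]);t=.104
def W(x,y,z):return (*(O+x*np.array([np.cos(t),np.sin(t)])+y*np.array([-np.sin(t),np.cos(t)])),z)
go(W(-97,1,128.5),t)
E
```

```text
clock: 8.3
eef_pos: [410.8, -167.5, 79.0]
tool_rot: [-3.141, 0.003, -0.126]
force: [0.7, -0.2, 0.7]
width: 84.9
gripper_force: 0.0
clock: 8.97
eef_pos: [411.0, -166.9, 81.0]
tool_rot: [3.141, -0.001, -0.125]
force: [-0.3, 1.0, 6.5]
width: 11.0
gripper_force: 61.4
clock: 9.3
eef_pos: [411.4, -167.1, 130.3]
tool_rot: [3.141, -0.003, -0.125]
force: [-0.0, 0.1, -1.8]
width: 11.1
gripper_force: 60.1
dx dy dz cm [8.35 4.31 0.18] turn deg -13.1
```

```bash
python3 -m inch '[[[3,1.5,0.1,-6],[6,3,0.1,-12],[8.3,4.3,0.1,-13.1],[8.3,4.3,0.1,-13.1],[8.3,4.3,0.1,-13.1],[8.3,4.3,0.1,-13.1]]]' ;python3 - <<'E'
from h import *
s=st();p=camera_params("wrist");im=get_image("wrist");cv2.imwrite("pics/w7.png",im);np.save("w7.npy",p,allow_pickle=True)
# bright/wood foot tip row and bottom of strip at centre column
h=cv2.cvtColor(im,cv2.COLOR_BGR2HSV);print([(v,h[v,318].tolist()) for v in range(160,300,4)])
E
```

```text
clock: 9.8
eef_pos: [485.7, -218.9, 126.8]
tool_rot: [-3.139, 0.004, 0.103]
force: [-0.9, 0.2, -2.6]
width: 11.1
gripper_force: 60.1
t 9.8 pos [ 485.7 -218.9  126.8] rot [-3.139  0.004  0.103] F [-0.9  0.2 -2.6] w 11.1 gf 60.1
[(160, [22, 125, 182]), (164, [17, 146, 178]), (168, [18, 139, 183]), (172, [19, 132, 182]), (176, [4, 12, 150]), (180, [3, 18, 140]), (184, [7, 17, 136]), (188, [3, 18, 139]), (192, [3, 17, 139]), (196, [6, 19, 136]), (200, [6, 19, 137]), (204, [3, 17, 139]), (208, [3, 18, 141]), (212, [7, 17, 136]), (216, [5, 20, 137]), (220, [3, 16, 141]), (224, [3, 16, 140]), (228, [0, 17, 137]), (232, [3, 17, 135]), (236, [3, 17, 137]), (240, [100, 12, 190]), (244, [5, 18, 152]), (248, [13, 57, 112]), (252, [17, 143, 84]), (256, [15, 136, 86]), (260, [17, 135, 176]), (264, [22, 120, 177]), (268, [19, 128, 175]), (272, [117, 48, 58]), (276, [116, 64, 56]), (280, [113, 85, 54]), (284, [112, 125, 51]), (288, [109, 135, 51]), (292, [110, 145, 51]), (296, [109, 154, 71])]
```

View pics/w7.png

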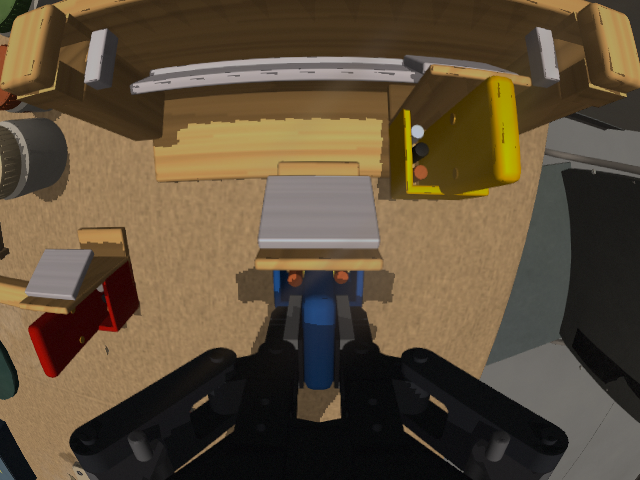

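Blue is held square, with its foot tip at y≈162 and its strip at 260–378. Yellow hangs clear to the right.

Run:
```python
from h import *
p=np.load("w7.npy",allow_pickle=True).item();z0=45.8;t=.104;T=np.array([485.7,-218.9]);O=np.array([585.5,-211.2])
f=lambda q,o:np.round([np.cos(t)*(q-o)[0]+np.sin(t)*(q-o)[1],-np.sin(t)*(q-o)[0]+np.cos(t)*(q-o)[1]],1)
for n,uv,z in(("footL",(277,162),8),("footR",(359,162),8),("tipL",(267,175.5),54),("tipR",(371,176),54),("finF",(319,388),114)):
    q=at("wrist",uv,z0+z,p)[:2];print(n,f(q,T))
for n,uv in(("cleatL",(132,94)),):print(n,f(at("wrist",uv,91,p)[:2],O))
print("tcp rack",f(T,O))
```

```text
footL [57.1 23.1]
footR [ 57.  -24.8]
tipL [56.2 22.7]
tipR [ 55.9 -25.6]
finF [-15.5  -1.3]
cleatL [ 0.6 97. ]
tcp rack [-100.1    2.7]
```

```bash
python3 -m inch '[[[1.5,0,-0.2,0],[3,0,-0.2,0],[4.2,0,-0.2,0],[4.8,0,-0.2,0],[5.2,0,-0.2,0],[5.2,0,-0.2,0]]]' ; python3 -m inch '[[[0.3,0,0,0],[0.6,0,0,0],[0.9,0,-0.1,0],[0.9,0,-0.1,0]]]';  python3 -m inch '[[[0.4,0,-0.2,0],[0.8,0,-0.3,0],[1.2,0,-0.4,0],[1.2,0,-0.4,0]]]'
```

```text
clock: 10.35
eef_pos: [539.2, -213.7, 130.0]
tool_rot: [-3.141, 0.001, 0.105]
force: [-1.2, 0.8, -2.2]
width: 11.2
gripper_force: 60.0
clock: 10.68
eef_pos: [543.6, -214.0, 131.0]
tool_rot: [-3.14, 0.009, 0.103]
force: [-8.5, -1.0, 3.9]
width: 11.2
gripper_force: 61.1
clock: 11.02
eef_pos: [555.9, -213.0, 135.2]
tool_rot: [-3.14, 0.008, 0.103]
force: [-8.4, -0.1, 4.4]
width: 11.1
gripper_force: 61.7
```

```bash
python3 -m inch '[[[0.4,0,-0.1,0],[0.8,0,-0.2,0],[1.2,0,-0.2,0],[1.2,0,-0.2,0]]]'; python3 -m inch '[[[-0.05,0,0.4,0],[-0.2,0,0.8,0],[-0.3,0,1.2,0],[-0.4,0,1.6,0],[-0.4,0,1.6,0]]]'; python3 -m inch '[[[-0.1,0,0.3,0],[-0.2,0,0.6,0],[-0.25,0,0.9,0],[-0.25,0,0.9,0]]]'
```

```text
clock: 11.35
eef_pos: [568.4, -211.9, 137.2]
tool_rot: [-3.141, 0.007, 0.103]
force: [-5.9, -0.7, 4.4]
width: 11.2
gripper_force: 62.3
clock: 11.77
eef_pos: [563.9, -212.3, 120.3]
tool_rot: [-3.141, 0.007, 0.102]
force: [-4.5, -0.9, -1.6]
width: 11.2
gripper_force: 61.4
clock: 12.1
eef_pos: [562.3, -212.7, 112.9]
tool_rot: [-3.141, 0.006, 0.103]
force: [-5.1, -1.1, 6.7]
width: 11.3
gripper_force: 62.8
```

```bash
python3 -m inch '[[[0,0,0.2,0],[0,0,0.3,0],[0,0,0.3,0]]]'; python3 -m inch '[[[0,0,-0.1,0],[0,0,-0.1,0],[0,0,-0.1,0],[0,0,-0.1,0],[0,0,-0.1,0]]]' 2.7; python3 -m inch '[[[0,0,-3,0],[0,0,-6,0],[0,0,-9,0],[-3,0,-12,0],[-6,0,-12,0],[-8,0,-12,0],[-8,0,-12,0]]]'
python3 - <<'E'
from h import *
st();im=get_image("wrist");cv2.imwrite("pics/w8.png",im)
im=get_image("top");cv2.imwrite("pics/t8.png",im)
go((410,-41.5,230),.067)
E
python3 cmp.py pics/t8.png
```

```text
clock: 12.35
eef_pos: [563.1, -212.8, 111.9]
tool_rot: [3.141, 0.004, 0.103]
force: [-8.2, 0.8, 20.0]
width: 11.2
gripper_force: 65.3
clock: 12.77
eef_pos: [565.8, -211.6, 110.1]
tool_rot: [-3.141, -0.0, 0.104]
force: [0.8, -0.1, 0.0]
width: 27.1
gripper_force: 0.0
clock: 13.35
eef_pos: [481.5, -221.2, 230.8]
tool_rot: [3.142, 0.003, 0.1]
force: [-0.7, 0.7, 0.3]
width: 26.6
gripper_force: 0.0
t 13.35 pos [ 481.5 -221.2  230.8] rot [3.142e+00 3.000e-03 1.000e-01] F [-0.7  0.7  0.3] w 26.6 gf 0.0
dx dy dz cm [ -5.72 -18.56   0.06] turn deg 2.0
{'red': (np.float64(310.6), np.float64(279.6), 121), 'blue': None}
{'red': (np.float64(310.6), np.float64(279.5), 122), 'blue': None}
```

```bash
python3 -m inch '[[[-5.7,-18.6,0,2],[-5.7,-18.6,0,2],[-5.7,-18.6,0,2],[-5.7,-18.6,0,2],[-5.7,-18.6,0,2],[-5.7,-18.6,0,2],[-5.7,-18.6,0,2]]]' 8.5
python3 - <<'E'
from h import *
st();p=camera_params("wrist");im=get_image("wrist");cv2.imwrite("pics/w9.png",im);np.save("w9.npy",p,allow_pickle=True)
E
```

```text
clock: 14.03
eef_pos: [411.1, -38.9, 230.3]
tool_rot: [-3.141, -0.001, 0.074]
force: [0.6, -0.4, -0.8]
width: 84.9
gripper_force: 0.0
t 14.03 pos [411.1 -38.9 230.3] rot [-3.141e+00 -1.000e-03  7.400e-02] F [ 0.6 -0.4 -0.8] w 84.9 gf 0.0
```

View pics/w9.png

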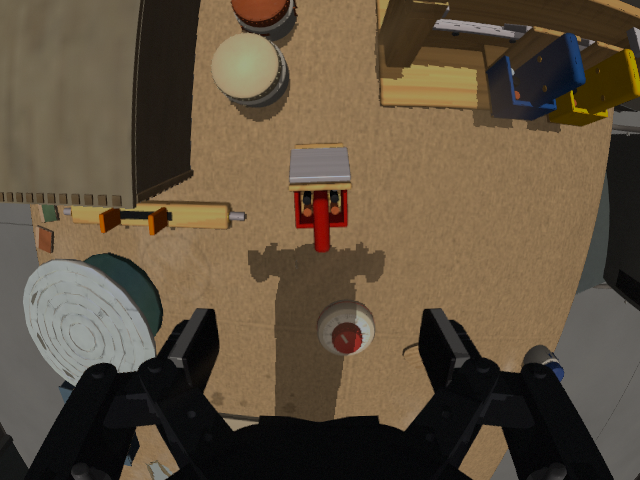

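Red's fin runs from (320,187) to (322,252), square. The bar's tabs are at (110,220) and (158,220), with the pin tips at (65,213) and (244,216).

```bash
python3 -m inch '[[[0.3,0.1,5,0],[0.3,0.1,9,0],[0.3,0.1,12,0],[0.3,0.1,14.9,0],[0.3,0.1,14.9,0],[0.3,0.1,14.9,0]]]'
python3 -m inch '[[[0,0,0,0],[0,0,0,0],[0,0,0,0],[0,0,0,0],[0,0,0,0],[0,0,0,0],[0,0,0,0],[0,0,0,0]]]' 0.5;  python3 -m inch '[[[0,0,-2,0],[0,0,-4.9,0],[0,0,-4.9,0],[0,0,-4.9,0]]]' ;python3 - <<'E'
from h import *
O=np.array([585.5,-211.2]);t=.104
def W(x,y,z):return (*(O+x*np.array([np.cos(t),np.sin(t)])+y*np.array([-np.sin(t),np.cos(t)])),z)
go(W(-100,70,128.5),t)
E
```

```text
clock: 14.58
eef_pos: [413.1, -42.7, 80.1]
tool_rot: [3.141, 0.003, 0.067]
force: [-0.0, -0.2, 0.5]
width: 84.8
gripper_force: 0.0
clock: 15.25
eef_pos: [413.7, -41.7, 82.0]
tool_rot: [3.141, -0.001, 0.069]
force: [0.1, 0.8, 7.6]
width: 11.2
gripper_force: 60.8
clock: 15.58
eef_pos: [414.1, -41.7, 131.3]
tool_rot: [3.141, -0.003, 0.069]
force: [-0.8, 0.1, -3.3]
width: 11.2
gripper_force: 59.6
dx dy dz cm [ 5.69 11.44  0.28] turn deg -2.0
```

```bash
python3 -m inch '[[[0,3,0.2,0],[0,6,0.2,-2],[1.5,9,0.2,-2],[4,11.4,0.2,-2],[5.7,11.4,0.2,-2],[5.7,11.4,0.2,-2],[5.7,11.4,0.2,-2]]]' ;python3 - <<'E'
from h import *
s=st();p=camera_params("wrist");im=get_image("wrist");cv2.imwrite("pics/w10.png",im);np.save("w10.npy",p,allow_pickle=True)
E
```

```text
clock: 16.17
eef_pos: [477.5, -151.2, 126.8]
tool_rot: [-3.14, 0.002, 0.104]
force: [-1.0, 0.2, -2.5]
width: 11.0
gripper_force: 59.8
t 16.17 pos [ 477.5 -151.2  126.8] rot [-3.14e+00  2.00e-03  1.04e-01] F [-1.   0.2 -2.5] w 11.0 gf 59.8
```

View pics/w10.png

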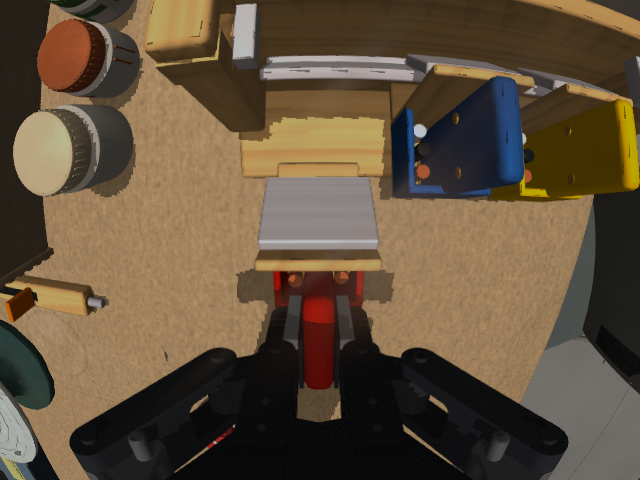

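Red is held square at (320,215), with its slot free. I'll shift about 2.5 mm inward so it clears the ledge.

```bash
python3 -m inch '[[[1.5,0.25,-0.2,0],[3,0.25,-0.2,0],[4.2,0.25,-0.2,0],[4.9,0.25,-0.2,0],[5.3,0.25,-0.2,0],[5.3,0.25,-0.2,0]]]' ; python3 -m inch '[[[0.3,0,0,0],[0.6,0,0,0],[0.9,0,-0.1,0],[0.9,0,-0.1,0]]]';  python3 -m inch '[[[0.4,0,-0.2,0],[0.8,0,-0.3,0],[1.2,0,-0.4,0],[1.2,0,-0.4,0]]]'
```

```text
clock: 16.72
eef_pos: [530.5, -147.9, 129.8]
tool_rot: [-3.141, 0.001, 0.105]
force: [0.2, 1.0, -1.8]
width: 11.3
gripper_force: 59.8
clock: 17.05
eef_pos: [535.7, -147.8, 130.8]
tool_rot: [-3.14, 0.008, 0.103]
force: [-5.1, -1.0, 1.7]
width: 11.3
gripper_force: 60.5
clock: 17.38
eef_pos: [547.7, -146.7, 135.1]
tool_rot: [-3.14, 0.009, 0.103]
force: [-6.5, 0.3, 3.9]
width: 11.3
gripper_force: 61.2
```

```bash
python3 -m inch '[[[0.4,0,-0.1,0],[0.8,0,-0.2,0],[1.3,0,-0.2,0],[1.3,0,-0.2,0]]]'; python3 -m inch '[[[-0.05,0,0.4,0],[-0.2,0,0.8,0],[-0.3,0,1.2,0],[-0.4,0,1.6,0],[-0.4,0,1.6,0]]]'; python3 -m inch '[[[-0.1,0,0.3,0],[-0.2,0,0.6,0],[-0.25,0,0.9,0],[-0.25,0,0.9,0]]]';  python3 -m inch '[[[0,0,0.2,0],[0,0,0.3,0],[0,0,0.3,0]]]'
```

```text
clock: 17.72
eef_pos: [561.2, -145.5, 137.1]
tool_rot: [-3.141, 0.008, 0.103]
force: [-6.3, 0.1, 4.2]
width: 11.2
gripper_force: 62.0
clock: 18.13
eef_pos: [556.7, -146.0, 120.3]
tool_rot: [-3.141, 0.008, 0.103]
force: [-4.3, -1.2, -2.7]
width: 11.1
gripper_force: 60.9
clock: 18.47
eef_pos: [556.1, -146.3, 113.3]
tool_rot: [3.141, 0.004, 0.104]
force: [-6.0, -0.3, 9.5]
width: 11.4
gripper_force: 63.2
clock: 18.72
eef_pos: [557.0, -146.5, 112.5]
tool_rot: [3.141, 0.002, 0.104]
force: [-9.2, 0.4, 25.1]
width: 11.3
gripper_force: 65.8
```

```bash
python3 -m inch '[[[0,0,-0.1,0],[0,0,-0.1,0],[0,0,-0.1,0],[0,0,-0.1,0],[0,0,-0.1,0]]]' 2.7; python3 -m inch '[[[0,0,-3,0],[0,0,-6,0],[0,0,-9,0],[-3,0,-12,0],[-6,0,-12,0],[-8,0,-12,0],[-8,0,-12,0]]]'
python3 - <<'E'
from h import *
st();im=get_image("wrist");cv2.imwrite("pics/w11.png",im)
go((384,143,200),0)
E
```

```text
clock: 19.13
eef_pos: [558.4, -145.6, 110.1]
tool_rot: [-3.141, -0.0, 0.104]
force: [1.0, -0.7, 0.2]
width: 26.7
gripper_force: 0.0
clock: 19.72
eef_pos: [474.1, -154.8, 230.6]
tool_rot: [-3.142, 0.004, 0.101]
force: [-0.9, -0.5, -1.1]
width: 27.3
gripper_force: 0.0
t 19.72 pos [ 474.1 -154.8  230.6] rot [-3.142  0.004  0.101] F [-0.9 -0.5 -1.1] w 27.3 gf 0.0
dx dy dz cm [ -6.21 -30.54   3.06] turn deg 5.8
```

View pics/w11.png

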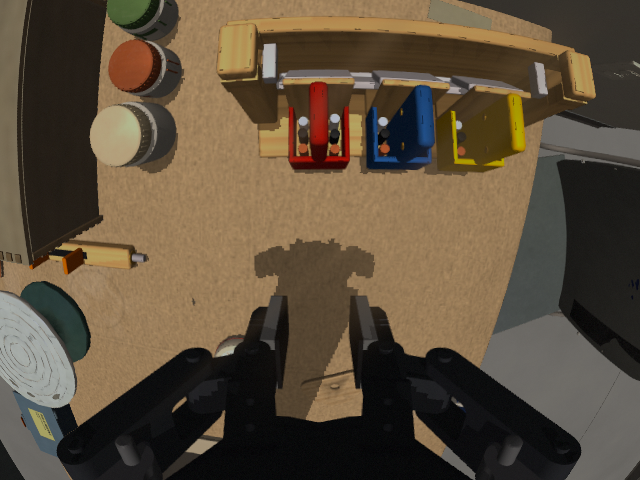

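All three caddies hang side by side between the cheeks: red (319,125), blue (400,130), yellow (485,130). The jars are untouched. Next is the bar, by numbers only.

Run:
```python
from h import *
p=np.load("w9.npy",allow_pickle=True).item()
def tri(a,b):
    A=np.array([np.hstack([np.eye(3),-d[:,None]*(i==k) ]) for i in()]) if 0 else None
    (c1,d1),(c2,d2)=a,b;M=np.c_[d1,-d2];s=np.linalg.lstsq(M,c2-c1,rcond=None)[0];P1,P2=c1+s[0]*d1,c2+s[1]*d2;return ((P1+P2)/2).round(1),np.linalg.norm(P1-P2).round(1)
print("chest FR top",tri(ray("wrist",(135,204),p),ray("top",(244,276))))
im=cv2.imread("pics/w9.png");h=cv2.cvtColor(im,cv2.COLOR_BGR2HSV)[190:245,60:190]
m=cv2.inRange(h,(5,190,90),(16,255,255))
cs=[c for c in cv2.findContours(m,0,2)[0] if cv2.contourArea(c)>40]
for c in cs:print("tab",cv2.boundingRect(c),np.array(cv2.boundingRect(c)[:2])+[60,190])
E=[at("wrist",(72,213),18,p),at("wrist",(229,216),18,p)];print("ends",E,"mid",(E[0]+E[1])/2,np.linalg.norm(E[0]-E[1]))
print("pins",at("wrist",(65,211),9,p).round(1),at("wrist",(245,216),9,p).round(1))
print(sensors.read_state()["qpos"])
```

```text
chest FR top (array([421.8, 100.3, 113.8]), np.float64(10.3))
tab (88, 25, 7, 20) [148 215]
tab (39, 24, 7, 19) [ 99 214]
ends [array([386.29818962, 244.60407754,  18.        ]), array([392.99597506,  49.21198882,  18.        ])] mid [389.64708234 146.90803318  18.        ] 195.50685068415393
pins [385.6 262.8   9. ] [391.6  34.3   9. ]
[ 0.28286955  0.41810088 -0.03606882  1.92433706  0.02106694  0.80024589
 -1.2336511 ]
```

```bash
python3 -m inch '[[[-6.2,-30.5,0,5],[-6.2,-30.5,0,5],[-6.2,-30.5,0,5],[-6.2,-30.5,0,5],[-6.2,-30.5,0,5],[-6.2,-30.5,0,5],[-6.2,-30.5,0,5],[-6.2,-30.5,0,5]]]' 8.5;python3 -m inch '[[[0,0,0,0],[0,0,0,0],[0,0,0,0]]]'
cat > bar.py <<'E'
import sys
from h import *
s=st();p=camera_params("wrist");im=get_image("wrist");cv2.imwrite(f"pics/{sys.argv[1]}.png",im)
z=float(sys.argv[2]);v0,v1=int(sys.argv[3]),int(sys.argv[4]);T=s["eef_pos"];y=s["tool_rot"][2]
h=cv2.cvtColor(im,cv2.COLOR_BGR2HSV)[v0:v1]
m=cv2.inRange(h,(5,190,70),(17,255,255))
rel=lambda q:np.round([np.cos(y)*(q-T)[0]+np.sin(y)*(q-T)[1],np.sin(y)*(q-T)[0]-np.cos(y)*(q-T)[1]],1)
for c in cv2.findContours(m,0,2)[0]:
    if cv2.contourArea(c)<40: continue
    b=cv2.boundingRect(c);q=cv2.boxPoints(cv2.minAreaRect(c))+[0,v0];print("tab box",b[0],b[1]+v0,b[2],b[3])
    for k in q:
        print("   ",k.round(1),"world at z",at("wrist",k,z,p).round(1),"rel tool x,y",rel(at("wrist",k,z,p)))
E
python3 bar.py w12 54.5 100 300
python3 - <<'E'
import cv2,numpy as np
h=cv2.cvtColor(cv2.imread("pics/w12.png"),cv2.COLOR_BGR2HSV)[100:300]
m=cv2.inRange(h,(18,80,140),(28,200,255));m=cv2.morphologyEx(m,cv2.MORPH_OPEN,np.ones((5,5)))
for c in cv2.findContours(m,0,2)[0]:
    if cv2.contourArea(c)>300:print("wood",cv2.boundingRect(c),cv2.minAreaRect(c))
E
```

```text
clock: 20.43
eef_pos: [384.5, 148.9, 230.3]
tool_rot: [-3.139, -0.0, 0.023]
force: [-0.0, 0.9, 0.1]
width: 85.0
gripper_force: 0.0
clock: 20.68
eef_pos: [386.1, 142.6, 230.1]
tool_rot: [3.141, -0.0, 0.016]
force: [0.0, 0.3, 0.0]
width: 85.1
gripper_force: 0.0
t 20.68 pos [386.1 142.6 230.1] rot [ 3.141 -0.     0.016] F [0.  0.3 0. ] w 85.1 gf 0.0
tab box 274 193 10 29
    [272.5 220.7] world at z [378.9 182.5  54.5] rel tool x,y [ -6.6 -40. ]
    [274.7 192.4] world at z [404.6 180.1  54.5] rel tool x,y [ 19.1 -37.2]
    [283.1 193.1] world at z [404.1 172.7  54.5] rel tool x,y [ 18.4 -29.8]
    [280.9 221.3] world at z [378.3 174.9  54.5] rel tool x,y [ -7.3 -32.4]
tab box 340 192 7 29
    [340. 192.] world at z [405.7 122.9  54.5] rel tool x,y [19.2 20. ]
    [346. 192.] world at z [405.8 117.7  54.5] rel tool x,y [19.3 25.3]
    [346. 220.] world at z [380.4 116.8  54.5] rel tool x,y [-6.2 25.8]
    [340. 220.] world at z [380.3 122.2  54.5] rel tool x,y [-6.2 20.4]
wood (346, 91, 63, 21) ((377.0, 101.0), (20.0, 62.0), 90.0)
wood (215, 91, 62, 23) ((245.5, 102.0), (22.0, 61.0), 90.0)
```

```bash
python3 -m inch '[[[-0.8,-0.6,5,-0.8],[-0.8,-0.6,9,-0.8],[-0.8,-0.6,13,-0.8],[-0.8,-0.6,17,-0.8],[-0.8,-0.6,19.2,-0.8],[-0.8,-0.6,19.2,-0.8],[-0.8,-0.6,19.2,-0.8]]]'
python3 -m inch '[[[0,0,0,0],[0,0,0,0],[0,0,0,0],[0,0,0,0],[0,0,0,0],[0,0,0,0],[0,0,0,0],[0,0,0,0]]]' 3
```

```text
clock: 21.32
eef_pos: [378.7, 143.6, 44.3]
tool_rot: [3.129, 0.0, 0.027]
force: [0.5, -0.8, -0.3]
width: 85.3
gripper_force: 0.0
clock: 21.98
eef_pos: [378.8, 144.8, 47.6]
tool_rot: [3.129, -0.004, 0.03]
force: [-2.7, -0.0, 18.4]
width: 31.2
gripper_force: 52.1
```

```bash
python3 - <<'E'
from h import *
s=st();print(s["qpos"].round(3) if hasattr(s["qpos"],"round") else s["qpos"],np.round(s["torque"],2))
E
python3 bar.py w13 54.5 100 470
python3 - <<'E'
import sys;sys.path.insert(0,'.')
from h import *
p=camera_params("wrist");print("expected tab tops px",[proj("wrist",(386,148.5+k,54.5),p).round() for k in(-18,18,-32,32)])
E
```

```text
t 21.98 pos [378.8 144.8  47.6] rot [ 3.129 -0.004  0.03 ] F [-2.7 -0.  18.4] w 31.2 gf 52.1
[-0.265  0.677 -0.261  2.315  0.813  0.242 -2.809] [ 0.08  0.61 -0.07]
t 21.98 pos [378.8 144.8  47.6] rot [ 3.129 -0.004  0.03 ] F [-2.7 -0.  18.4] w 31.2 gf 52.1
expected tab tops px [array([351., 306.]), array([265., 304.]), array([384., 306.]), array([232., 303.])]
```

```bash
python3 -m inch '[[[0,0,0,0],[0,0,-3,0],[0,0,-7,0],[0,0,-11,0],[0,0,-15,0],[0,0,-18,0],[0,0,-18,0],[0,0,-18,0]]]' 8.5
python3 - <<'E'
from h import *
print(np.round(sensors.read_state()["qpos"],2))
def tri(a,b):
    (c1,d1),(c2,d2)=a,b;M=np.c_[d1,-d2];s=np.linalg.lstsq(M,c2-c1,rcond=None)[0];P1,P2=c1+s[0]*d1,c2+s[1]*d2;return ((P1+P2)/2).round(1),np.linalg.norm(P1-P2).round(1)
print("near",tri(ray("side",(281,330)),ray("top",(163,275))),"far",tri(ray("side",(316,290)),ray("top",(244,276))))
print("bottom near",at("side",(285,385),0))
im=get_image("side");cv2.imwrite("pics/s14.png",im)
for k in("pics/side0.png","pics/s14.png"):
    h=cv2.cvtColor(cv2.imread(k),cv2.COLOR_BGR2HSV)[300:420,290:360];m=cv2.inRange(h,(5,180,120),(14,255,255))
    print(k,[(np.array(cv2.boundingRect(c))+[290,300,0,0]).tolist() for c in cv2.findContours(m,0,2)[0] if cv2.contourArea(c)>15])
E
python3 bar.py w14 54.5 100 300
```

```text
clock: 22.7
eef_pos: [378.7, 147.1, 227.5]
tool_rot: [3.13, -0.004, 0.029]
force: [-0.1, -0.3, 0.1]
width: 84.8
gripper_force: 0.0
[ 0.12  0.36 -0.74  2.14  0.37  0.76 -2.41]
near (array([428.3, 257.8, 143.8]), np.float64(14.2)) far (array([423.6,  98.9, 105. ]), np.float64(9.0))
bottom near [442.08020933 226.13658402   0.        ]
pics/side0.png [[321, 347, 11, 18], [329, 325, 10, 17]]
pics/s14.png [[324, 346, 11, 18], [332, 324, 10, 17]]
t 22.75 pos [377.8 146.5 226.1] rot [ 3.129e+00 -1.000e-03  2.900e-02] F [-0.5 -0.2  0.2] w 85.1 gf 0.0
tab box 282 196 8 22
    [282. 196.] world at z [393.8 175.3  54.5] rel tool x,y [ 16.9 -28.3]
    [289. 196.] world at z [393.9 169.2  54.5] rel tool x,y [ 16.8 -22.3]
    [289. 217.] world at z [375.1 169.1  54.5] rel tool x,y [ -2.  -22.7]
    [282. 217.] world at z [374.9 175.2  54.5] rel tool x,y [ -2.  -28.8]
tab box 347 189 9 29
    [347. 189.] world at z [401.4 119.3  54.5] rel tool x,y [22.8 27.9]
    [354.7 188.7] world at z [401.9 112.6  54.5] rel tool x,y [23.1 34.6]
    [355.8 216.8] world at z [376.7 110.3  54.5] rel tool x,y [-2.2 36.2]
    [348.1 217.2] world at z [376.2 117.1  54.5] rel tool x,y [-2.4 29.3]
```

```bash
python3 -m inch '[[[0.4,0.3,4,0],[0.4,0.3,8,0],[0.4,0.3,12,0],[0.4,0.3,15,0],[0.4,0.3,17,0],[0.4,0.3,18.4,0],[0.4,0.3,18.4,0],[0.4,0.3,18.4,0]]]'
python3 - <<'E'
from h import *
print(np.round(sensors.read_state()["qpos"],3));st()
E
```

```text
clock: 23.47
eef_pos: [380.5, 141.6, 40.4]
tool_rot: [3.127, 0.004, 0.032]
force: [-0.4, 0.0, -0.1]
width: 85.3
gripper_force: 0.0
[-0.233  0.699 -0.293  2.309  0.889  0.257 -2.873]
t 23.47 pos [380.5 141.6  40.4] rot [3.127 0.004 0.032] F [-0.4  0.  -0.1] w 85.3 gf 0.0
```

```bash
python3 -m inch '[[[0,0,0,0],[0,0,0,0],[0,0,0,0],[0,0,0,0],[0,0,0,0],[0,0,0,0],[0,0,0,0],[0,0,0,0]]]' 3; python3 -m inch '[[[0,0,-1,0],[0,0,-2,0],[0,0,-3,0],[0,0,-3,0],[0,0,-3,0]]]';  python3 -c "
from h import *
print(np.round(sensors.read_state()['qpos'],3))
im=get_image('side');cv2.imwrite('pics/s15.png',im)
h=cv2.cvtColor(im,cv2.COLOR_BGR2HSV)[280:420,290:380];m=cv2.inRange(h,(5,180,100),(14,255,255))
print([(np.array(cv2.boundingRect(c))+[290,280,0,0]).tolist() for c in cv2.findContours(m,0,2)[0] if cv2.contourArea(c)>15])
go((382,143,230),.03)"
```

```text
clock: 24.13
eef_pos: [383.1, 143.2, 43.8]
tool_rot: [3.132, -0.005, 0.031]
force: [-3.1, 1.5, 22.2]
width: 31.9
gripper_force: 57.9
clock: 24.55
eef_pos: [382.7, 142.1, 72.2]
tool_rot: [3.13, -0.002, 0.03]
force: [-0.1, -0.2, -2.8]
width: 31.1
gripper_force: 59.7
[-0.144  0.639 -0.417  2.293  0.801  0.359 -2.796]
[[327, 335, 10, 10]]
dx dy dz cm [ -0.04  -0.1  -15.82] turn deg -0.0
```

```bash
python3 -m inch '[[[0,0,-3,0],[0,0,-6,0],[0,0,-9,0],[0,0,-12,0],[0,0,-14,0],[0,0,-16,0],[0,0,-16,0]]]';  python3 -c "
from h import *
print(np.round(sensors.read_state()['qpos'],3))
go((430,-60,230),.104)"
```

```text
clock: 25.18
eef_pos: [383.6, 145.1, 233.9]
tool_rot: [3.131, -0.006, 0.03]
force: [1.7, 1.2, -2.5]
width: 31.0
gripper_force: 60.4
[ 0.164  0.369 -0.795  2.126  0.388  0.791 -2.418]
dx dy dz cm [ 4.02 20.64  0.39] turn deg -4.2
```

```bash
python3 -m inch '[[[0.5,3,0,-1],[1,6,0,-2],[1.5,9.5,0,-3],[2.5,13,0,-4],[3,16.5,0,-4.2],[4,19.5,0,-4.2],[4,20.6,0,-4.2],[4,20.6,0,-4.2]]]';  python3 -c "
from h import *
print(np.round(sensors.read_state()['qpos'],3));st()
p=camera_params('wrist');np.save('w16.npy',p,allow_pickle=True)
im=get_image('wrist');cv2.imwrite('pics/w16.png',im)
h=cv2.cvtColor(im,cv2.COLOR_BGR2HSV)
m=cv2.inRange(h,(5,170,50),(17,255,255))
print('orange',[cv2.boundingRect(c) for c in cv2.findContours(m,0,2)[0] if cv2.contourArea(c)>25])
for u in(180,220,250,290,318,345,390,420,460):print(u,[(v,h[v,u].tolist()) for v in range(250,400,6)][::2])
"
```

```text
clock: 25.85
eef_pos: [427.5, -64.2, 232.1]
tool_rot: [3.129, 0.004, 0.097]
force: [-0.6, -0.5, -2.7]
width: 31.4
gripper_force: 60.4
[ 0.654  0.406 -0.784  2.075  0.41   0.818 -1.851]
t 25.85 pos [427.5 -64.2 232.1] rot [3.129 0.004 0.097] F [-0.6 -0.5 -2.7] w 31.4 gf 60.4
orange [(303, 333, 22, 13), (342, 267, 20, 73), (276, 267, 19, 73), (428, 119, 32, 12), (411, 100, 10, 11), (203, 0, 57, 40)]
180 [(250, [17, 141, 85]), (262, [18, 136, 185]), (274, [23, 123, 184]), (286, [21, 126, 184]), (298, [16, 145, 183]), (310, [17, 103, 156]), (322, [16, 103, 153]), (334, [17, 107, 158]), (346, [17, 106, 156]), (358, [128, 33, 31]), (370, [98, 68, 15]), (382, [160, 36, 21]), (394, [0, 11, 23])]
220 [(250, [17, 139, 90]), (262, [17, 143, 186]), (274, [23, 124, 185]), (286, [21, 127, 185]), (298, [20, 131, 177]), (310, [16, 105, 167]), (322, [16, 106, 163]), (334, [17, 107, 162]), (346, [16, 108, 153]), (358, [25, 59, 26]), (370, [30, 20, 13]), (382, [0, 0, 19]), (394, [150, 14, 18])]
250 [(250, [16, 135, 81]), (262, [17, 143, 184]), (274, [23, 123, 182]), (286, [15, 20, 26]), (298, [21, 131,
[... 1236 characters left out ...]
346, [135, 43, 12]), (358, [30, 28, 9]), (370, [150, 73, 7]), (382, [110, 64, 12]), (394, [135, 36, 14])]
420 [(250, [17, 132, 95]), (262, [17, 140, 182]), (274, [20, 131, 181]), (286, [21, 127, 183]), (298, [18, 139, 185]), (310, [16, 107, 160]), (322, [16, 109, 150]), (334, [17, 109, 161]), (346, [17, 112, 148]), (358, [120, 20, 13]), (370, [130, 51, 15]), (382, [120, 14, 37]), (394, [143, 49, 21])]
460 [(250, [17, 141, 83]), (262, [18, 140, 184]), (274, [20, 134, 185]), (286, [17, 142, 185]), (298, [17, 145, 186]), (310, [16, 108, 156]), (322, [16, 108, 163]), (334, [16, 109, 155]), (346, [16, 108, 153]), (358, [90, 34, 15]), (370, [90, 34, 15]), (382, [105, 36, 14]), (394, [90, 13, 19])]
```

Run:
```python
from h import *
im=cv2.imread("pics/w16.png");h=cv2.cvtColor(im,cv2.COLOR_BGR2HSV);p=np.load("w16.npy",allow_pickle=True).item()
T=np.array([427.5,-64.2]);t=.097
rel=lambda q:np.round([np.cos(t)*(q-T)[0]+np.sin(t)*(q-T)[1],-np.sin(t)*(q-T)[0]+np.cos(t)*(q-T)[1]],1)
for u in(170,230,400,450,470):
    g=cv2.medianBlur(im,3)[:,u].astype(int);d=np.abs(g[2:]-g[:-2]).sum(1);print(u,[(v+1,int(d[v])) for v in range(215,350) if d[v]>45 and d[v]==d[v-2:v+3].max()])
# bar ends: row 280 horizontal extents
g=cv2.medianBlur(im,3)[282].astype(int);d=np.abs(g[2:]-g[:-2]).sum(1);print([(u+1,int(d[u])) for u in range(40,620) if d[u]>60 and d[u]==d[max(0,u-2):u+3].max()])
for n,uv,z in(("rear180",(180,257),207),("rear460",(460,257),207),("front180",(180,303),207),("front460",(460,303),207)):
    print(n,rel(at("wrist",uv,z,p)[:2]))
```

```text
170 [(249, 188), (258, 113), (299, 55), (301, 55)]
230 [(226, 173), (259, 107), (294, 180), (303, 140), (345, 212)]
400 [(225, 141), (258, 85), (259, 85), (294, 167), (303, 138), (341, 229)]
450 [(248, 180), (259, 135), (299, 59), (347, 302)]
470 [(248, 184), (257, 122), (298, 61)]
[(82, 127), (121, 72), (127, 321), (140, 96), (245, 357), (279, 96), (391, 255), (494, 92), (497, 72), (559, 121), (587, 149)]
rear180 [16.4 69. ]
rear460 [ 15.5 -74.2]
front180 [-10.2  73. ]
front460 [-11.5 -78.4]
```

Run:
```python
from h import *
p=np.load("w16.npy",allow_pickle=True).item();t=.097;T=np.array([427.5,-64.2])
w=lambda x,y,z:(*(T+x*np.array([np.cos(t),np.sin(t)])+y*np.array([-np.sin(t),np.cos(t)])),z)
for zb in(186,190,194):print(zb,[proj("wrist",w(*a),p).round(1).tolist() for a in((15,70,zb),(15,70,zb+18),(-11,70,zb+18),(0,98,zb+18),(0,-98,zb+18))])
O=np.array([585.5,-211.2]);t=.104
def W(x,y,z):return (*(O+x*np.array([np.cos(t),np.sin(t)])+y*np.array([-np.sin(t),np.cos(t)])),z)
go(W(-15,0,225),t)
```

```text
186 [[190.7, 245.8], [180.4, 257.4], [187.0, 301.9], [138.1, 282.4], [492.7, 280.4]]
190 [[188.6, 248.2], [177.8, 260.3], [184.8, 305.4], [135.2, 285.5], [495.7, 283.4]]
194 [[186.3, 250.7], [175.2, 263.2], [182.5, 309.0], [132.1, 288.6], [498.8, 286.5]]
dx dy dz cm [12.74 16.46  0.74] turn deg -0.2
```

```bash
python3 -m inch '[[[2,3,0.5,0],[5,6.5,0.5,0],[8,10,0.5,0],[11,13.5,0.5,0],[12.7,16.4,0.5,0],[12.7,16.4,0.5,0],[12.7,16.4,0.5,0],[12.7,16.4,0.5,0]]]';  python3 -c "
from h import *
print(np.round(sensors.read_state()['qpos'],3));st()
p=camera_params('wrist');np.save('w17.npy',p,allow_pickle=True)
im=get_image('wrist');cv2.imwrite('pics/w17.png',im)
O=np.array([585.5,-211.2]);t=.104
def W(x,y,z):return (*(O+x*np.array([np.cos(t),np.sin(t)])+y*np.array([-np.sin(t),np.cos(t)])),z)
# predicted: cheek inner top edges, ledges, board top
for n,q in (('cheekL back',W(40,103,150.7)),('cheekL front',W(7.5,103,159.5)),('cheekR back',W(40,-103,150.7)),('cheekR front',W(7.5,-103,159.5)),('ledgeL in back',W(32,94,119.8)),('ledgeL in front',W(7,94,126.5)),('ledgeR in back',W(32,-94,119.8)),('ledgeR in front',W(7,-94,126.5)),('boardtop',W(36,0,135))): print(n,proj('wrist',q,p).round(1))
"
```

```text
clock: 26.57
eef_pos: [571.2, -208.0, 229.5]
tool_rot: [3.132, 0.003, 0.106]
force: [-0.5, 0.6, -2.2]
width: 31.3
gripper_force: 60.5
[ 0.724  0.655 -0.713  1.631  0.492  1.041 -1.606]
t 26.57 pos [ 571.2 -208.   229.5] rot [3.132e+00 3.000e-03 1.060e-01] F [-0.5  0.6 -2.2] w 31.3 gf 60.5
cheekL back [160.6 170.4]
cheekL front [160.3 223.3]
cheekR back [482.9 170.6]
cheekR front [483.4 222.8]
ledgeL in back [189.7 174.6]
ledgeL in front [189.4 210.9]
ledgeR in back [452.9 174.6]
ledgeR in front [453.3 210.5]
boardtop [322.7 168.9]
```

Run:
```python
from h import *
im=cv2.medianBlur(cv2.imread("pics/w17.png"),3).astype(int)
for v in(182,190,198,206):
    d=np.abs(im[v,2:]-im[v,:-2]).sum(1);print(v,[(u+1,int(d[u])) for u in range(100,550) if d[u]>60 and d[u]==d[max(0,u-2):u+3].max()])
    print("   ",[im[v,u].tolist() for u in(130,165,178,200,320,440,462,476,510)])
for u in(250,400,140,320):
    d=np.abs(im[2:,u]-im[:-2,u]).sum(1);print("col",u,[(v+1,int(d[v])) for v in range(120,350) if d[v]>60 and d[v]==d[max(0,v-2):v+3].max()])
for v in (262,272,282,292):
    d=np.abs(im[v,2:]-im[v,:-2]).sum(1);print("row",v,[(u+1,int(d[u])) for u in range(60,590) if d[u]>60 and d[u]==d[max(0,u-2):u+3].max()])
```

```text
182 [(102, 171), (107, 104), (120, 62), (128, 163), (160, 171), (178, 403), (189, 323), (269, 138), (291, 152), (351, 155), (372, 187), (455, 212), (465, 280), (484, 112), (487, 66), (511, 129)]
    [[90, 127, 159], [23, 41, 56], [150, 152, 161], [28, 47, 63], [98, 100, 106], [43, 65, 82], [169, 174, 173], [37, 60, 77], [89, 153, 179]]
190 [(121, 137), (160, 157), (166, 124), (177, 281), (189, 325), (208, 89), (266, 98), (269, 102), (373, 116), (377, 128), (434, 63), (455, 291), (464, 254), (477, 92), (483, 144), (512, 166)]
    [[86, 124, 153], [24, 41, 56], [157, 158, 167], [20, 35, 47], [98, 100, 106], [41, 61, 76], [170, 174, 173], [52, 85, 111], [90, 152, 179]]
198 [(121, 182), (160, 154), (166, 86), (177, 231), (188, 390), (203, 88), (264, 122), (267, 117), (376, 124), (380, 102), (439, 74), (454, 264), (464, 260), (477, 70), (483, 129), (512, 117), (533, 71), (538, 62)]
    [[86, 123, 152], [23, 42, 56], [147, 152, 158], [26, 40, 52], [101, 101, 108], [70, 76, 85], [172, 175, 174], [47, 77, 101], [88, 151, 179]]
206 [(126, 202), (160, 152), (166, 99), (178, 312), (188, 336), (
[... 536 characters left out ...]
8), (181, 135), (203, 149), (208, 158), (211, 95), (216, 173), (220, 202), (259, 107), (295, 149), (303, 119), (341, 240)]
col 140 [(176, 76), (224, 68), (255, 120), (258, 97), (282, 74)]
col 320 [(152, 70), (170, 199), (181, 158), (203, 183), (208, 131), (216, 159), (220, 151), (239, 98), (249, 96), (259, 126), (275, 227), (292, 174)]
row 262 [(67, 269), (498, 151), (533, 143)]
row 272 [(68, 268), (139, 81), (281, 248), (294, 294), (341, 248), (355, 214), (498, 137), (534, 127)]
row 282 [(70, 254), (140, 89), (245, 272), (279, 94), (391, 247), (495, 104), (533, 146), (534, 146)]
row 292 [(71, 256), (245, 188), (295, 68), (341, 66), (374, 139), (393, 115), (396, 128), (492, 142), (533, 143)]
```

Run:
```python
from h import *
p=np.load("w17.npy",allow_pickle=True).item();O=np.array([585.5,-211.2]);t=.104
rk=lambda q:np.round([np.cos(t)*(q-O)[0]+np.sin(t)*(q-O)[1],-np.sin(t)*(q-O)[0]+np.cos(t)*(q-O)[1]],1)
for z in(198,203):print([rk(at("wrist",q,z,p)[:2]).tolist() for q in((139.5,275),(496.5,275),(180,258.5),(460,258.5),(180,302),(460,302))])
s=st();print("tcp rack",rk(np.array(s["eef_pos"])[:2]))
```

```text
[[-11.2, 103.0], [-11.9, -96.9], [-1.0, 76.5], [-1.5, -72.3], [-27.1, 80.4], [-28.0, -76.5]]
[[-8.9, 100.2], [-9.7, -94.0], [1.0, 74.4], [0.5, -70.1], [-24.4, 78.3], [-25.2, -74.1]]
t 26.62 pos [ 571.  -207.5  230. ] rot [3.132e+00 2.000e-03 1.070e-01] F [-0.3 -0.4 -2.7] w 31.0 gf 60.5
tcp rack [-14.1   5.2]
```

```bash
python3 -m inch '[[[1.4,0.3,0,0],[2.8,0.3,0,0],[2.8,0.3,1,0],[2.8,0.3,2,0],[2.8,0.3,2.5,0],[2.8,0.3,2.5,0]]]'
python3 - <<'E'
from h import *
s=st();p=camera_params("wrist");im=get_image("wrist");cv2.imwrite("pics/w18.png",im);np.save("w18.npy",p,allow_pickle=True)
O=np.array([585.5,-211.2]);t=.104
rk=lambda q:np.round([np.cos(t)*(q-O)[0]+np.sin(t)*(q-O)[1],-np.sin(t)*(q-O)[0]+np.cos(t)*(q-O)[1]],1)
im=cv2.medianBlur(im,3).astype(int)
for v in (265,272,280):
    d=np.abs(im[v,2:]-im[v,:-2]).sum(1);print("row",v,[(u+1,int(d[u])) for u in range(60,590) if d[u]>60 and d[u]==d[max(0,u-2):u+3].max()])
z=s["eef_pos"][2]-28
print([rk(at("wrist",q,z,p)[:2]).tolist() for q in((139.5,275),(496.5,275),(180,258.5),(460,258.5),(180,302),(460,302))],"tcp",rk(np.array(s["eef_pos"])[:2]))
E
```

```text
clock: 27.12
eef_pos: [597.3, -210.2, 203.7]
tool_rot: [3.131, 0.005, 0.105]
force: [-0.2, -0.7, -2.4]
width: 31.2
gripper_force: 60.5
t 27.12 pos [ 597.3 -210.2  203.7] rot [3.131 0.005 0.105] F [-0.2 -0.7 -2.4] w 31.2 gf 60.5
row 265 [(76, 256), (90, 103), (96, 251), (112, 244), (518, 191), (534, 137)]
row 272 [(78, 250), (90, 103), (96, 154), (113, 193), (139, 69), (281, 243), (294, 286), (341, 239), (355, 212), (517, 174), (534, 141)]
row 280 [(79, 262), (88, 86), (89, 86), (96, 114), (99, 87), (106, 134), (140, 138), (244, 286), (280, 87), (391, 247), (494, 152), (498, 88), (535, 141)]
[[16.2, 96.0], [15.2, -99.9], [26.2, 70.1], [25.5, -75.7], [0.5, 74.0], [-0.5, -79.8]] tcp [11.9 -0.2]
```

```bash
python3 -m inch '[[[0.2,-0.18,0.6,0],[0.2,-0.18,1.2,0],[0.2,-0.18,1.8,0],[0.2,-0.18,2.3,0],[0.2,-0.18,2.3,0]]]'; python3 -m inch '[[[0,0,0.3,0],[0,0,0.5,0],[0,0,0.5,0]]]'
python3 - <<'E'
from h import *
s=st();p=camera_params("wrist");im=get_image("wrist");cv2.imwrite("pics/w19.png",im);np.save("w19.npy",p,allow_pickle=True)
O=np.array([585.5,-211.2]);t=.104
rk=lambda q:np.round([np.cos(t)*(q-O)[0]+np.sin(t)*(q-O)[1],-np.sin(t)*(q-O)[0]+np.cos(t)*(q-O)[1]],1)
im=cv2.medianBlur(im,3).astype(int)
for v in (272,280):
    d=np.abs(im[v,2:]-im[v,:-2]).sum(1);print("row",v,[(u+1,int(d[u])) for u in range(60,590) if d[u]>60 and d[u]==d[max(0,u-2):u+3].max()])
for u in(180,230,400,450):
    d=np.abs(im[2:,u]-im[:-2,u]).sum(1);print("col",u,[(v+1,int(d[v])) for v in range(200,330) if d[v]>50 and d[v]==d[max(0,v-2):v+3].max()])
print("tcp",rk(np.array(s["eef_pos"])[:2]))
E
```

```text
clock: 27.58
eef_pos: [600.7, -209.0, 181.4]
tool_rot: [3.13, 0.003, 0.104]
force: [-0.9, -0.8, -2.1]
width: 31.3
gripper_force: 60.5
clock: 27.83
eef_pos: [601.5, -209.0, 177.6]
tool_rot: [3.13, 0.001, 0.104]
force: [-0.1, 0.1, -2.2]
width: 31.1
gripper_force: 60.5
t 27.83 pos [ 601.5 -209.   177.6] rot [3.13e+00 1.00e-03 1.04e-01] F [-0.1  0.1 -2.2] w 31.1 gf 60.5
row 272 [(77, 168), (81, 237), (92, 183), (125, 129), (133, 126), (138, 84), (281, 246), (294, 294), (341, 273), (355, 211), (499, 183), (508, 113), (540, 327)]
row 280 [(61, 244), (77, 104), (80, 162), (83, 247), (94, 181), (125, 128), (136, 147), (140, 135), (244, 218), (280, 89), (391, 246), (494, 148), (498, 137), (507, 120), (540, 310)]
col 180 [(221, 207), (242, 210), (249, 57), (258, 104), (299, 53)]
col 230 [(214, 147), (221, 106), (241, 173), (259, 101), (294, 174), (303, 139)]
col 400 [(212, 139), (219, 101), (237, 87), (240, 81), (259, 84), (295, 165), (302, 76)]
col 450 [(219, 125), (239, 198), (258, 104), (299, 59)]
tcp [16.1  0.5]
```

```bash
python3 -m inch '[[[0,-0.1,0.2,0],[0,-0.1,0.4,0],[0,-0.1,0.4,0]]]'; python3 -m inch '[[[0,0,0.2,0],[0,0,0.3,0],[0,0,0.3,0]]]'
```

```text
clock: 28.13
eef_pos: [601.4, -208.0, 173.6]
tool_rot: [3.13, 0.001, 0.104]
force: [0.3, -0.7, -2.2]
width: 31.3
gripper_force: 60.5
clock: 28.38
eef_pos: [601.5, -208.2, 170.7]
tool_rot: [3.13, 0.001, 0.104]
force: [0.2, -0.2, -2.7]
width: 31.0
gripper_force: 60.5
```

```bash
python3 -m inch '[[[0.1,0,0,0],[0.2,0,0,0],[0.2,0,0,0]]]'
```

```text
clock: 28.63
eef_pos: [603.3, -208.0, 170.9]
tool_rot: [3.129, 0.001, 0.104]
force: [-0.9, -0.8, -1.4]
width: 30.7
gripper_force: 60.6
```

```bash
python3 -m inch '[[[0,0,0.2,0],[0,0,0.2,0],[0,0,0.2,0]]]';python3 -m inch '[[[0,0,0.2,0],[0,0,0.2,0],[0,0,0.2,0]]]'
```

```text
clock: 28.88
eef_pos: [603.7, -208.0, 169.7]
tool_rot: [3.129, 0.0, 0.104]
force: [-2.0, -0.6, 5.3]
width: 31.1
gripper_force: 61.8
clock: 29.13
eef_pos: [604.3, -208.0, 169.3]
tool_rot: [3.128, -0.001, 0.104]
force: [-4.2, -0.5, 13.8]
width: 31.5
gripper_force: 63.5
```

```bash
python3 -m inch '[[[0.2,0,0,0],[0.4,0,0,0],[0.4,0,0,0]]]'
python3 - <<'E'
from h import *
s=st();print(np.round(s["torque"],2));p=camera_params("wrist");im=get_image("wrist");cv2.imwrite("pics/w20.png",im);np.save("w20.npy",p,allow_pickle=True)
im=cv2.medianBlur(im,3).astype(int)
for u in(180,230,400,450):
    d=np.abs(im[2:,u]-im[:-2,u]).sum(1);print("col",u,[(v+1,int(d[v])) for v in range(200,330) if d[v]>50 and d[v]==d[max(0,v-2):v+3].max()])
for v in (272,280):
    d=np.abs(im[v,2:]-im[v,:-2]).sum(1);print("row",v,[(u+1,int(d[u])) for u in range(60,590) if d[u]>60 and d[u]==d[max(0,u-2):u+3].max()])
E
```

```text
clock: 29.38
eef_pos: [605.3, -207.9, 169.2]
tool_rot: [3.128, 0.006, 0.104]
force: [-10.2, -0.3, 19.9]
width: 31.3
gripper_force: 64.6
t 29.38 pos [ 605.3 -207.9  169.2] rot [3.128 0.006 0.104] F [-10.2  -0.3  19.9] w 31.3 gf 64.6
[0.03 2.89 0.09]
col 180 [(232, 212), (253, 190), (263, 149)]
col 230 [(220, 159), (225, 109), (231, 178), (253, 182), (262, 124), (294, 172), (307, 141)]
col 400 [(218, 147), (223, 80), (230, 143), (251, 102), (260, 87), (295, 164), (305, 82)]
col 450 [(217, 84), (223, 83), (229, 143), (230, 143), (250, 195), (259, 108), (301, 55)]
row 272 [(69, 188), (74, 248), (86, 241), (119, 177), (128, 109), (137, 153), (282, 303), (294, 301), (341, 230), (354, 206), (497, 87), (506, 82), (515, 152), (521, 93), (548, 327)]
row 280 [(74, 174), (78, 246), (86, 234), (120, 128), (129, 124), (139, 86), (244, 266), (391, 222), (494, 121), (497, 97), (505, 104), (514, 112), (547, 335)]
```

```bash
python3 -m inch '[[[0,0,-0.1,0],[0,0,-0.1,0],[0,0,-0.1,0],[0,0,-0.1,0],[0,0,-0.1,0],[0,0,-0.1,0],[0,0,-0.1,0],[0,0,-0.1,0]]]' 8.5; python3 -m inch '[[[0,0,-2,0],[0,0,-4,0],[0,0,-6,0],[0,0,-6,0]]]'; python3 bar.py w21 172 100 400;python3 - <<'E'
from h import *
im=cv2.imread("pics/w21.png");cv2.imwrite("pics/t21.png",get_image("top"))
m=cv2.medianBlur(im,3).astype(int)
for u in(180,230,400,450):
    d=np.abs(m[2:,u]-m[:-2,u]).sum(1);print("col",u,[(v+1,int(d[v])) for v in range(150,330) if d[v]>50 and d[v]==d[max(0,v-2):v+3].max()])
O=np.array([585.5,-211.2]);t=.104;p=camera_params("wrist");c,s=np.cos(.262),np.sin(.262)
def B(x,y,z):
    a,b=x*c+z*s,-x*s+z*c
    return (*(O+a*np.array([np.cos(t),np.sin(t)])+y*np.array([-np.sin(t),np.cos(t)])),b)
for n,q in(("tabL out top front",B(-23,32,178.5)),("tabL out top rear",B(-3,32,178.5)),("tabR front",B(-23,-32,178.5)),("tabR rear",B(-3,-32,178.5)),("bar top front y70",B(-26,70,142)),("bar top rear y70",B(0,70,142)),("front y-70",B(-26,-70,142)),("rear",B(0,-70,142))):print(n,proj("wrist",q,p).round(1))
E
```

```text
clock: 30.1
eef_pos: [607.9, -207.4, 168.0]
tool_rot: [3.13, -0.0, 0.104]
force: [0.4, -0.3, 0.6]
width: 84.9
gripper_force: 0.0
clock: 30.43
eef_pos: [610.2, -206.6, 232.2]
tool_rot: [3.128, -0.007, 0.104]
force: [0.7, 0.3, 0.7]
width: 85.2
gripper_force: 0.0
t 30.43 pos [ 610.2 -206.6  232.2] rot [ 3.128 -0.007  0.104] F [0.7 0.3 0.7] w 85.2 gf 0.0
tab box 263 237 11 37
    [263. 237.] world at z [ 622.8 -174.9  172. ] rel tool x,y [ 15.9 -30.2]
    [273. 237.] world at z [ 623.4 -180.7  172. ] rel tool x,y [ 15.8 -24.4]
    [273. 273.] world at z [ 600.8 -182.1  172. ] rel tool x,y [ -6.8 -25.4]
    [263. 273.] world at z [ 600.1 -176.1  172. ] rel tool x,y [ -6.8 -31.4]
tab box 357 236 17 35
    [357. 236.] world at z [ 628.8 -229.1  172. ] rel tool x,y [16.2 24.3]
    [373. 236.] world at z [ 629.7 -238.4  172. ] rel tool x,y [16.1 33.7]
    [373. 270.] world at z [ 608.5 -241.7  172. ] rel tool x,y [-5.3 34.7]
    [357. 270.] world at z [ 607.6 -232.   172. ] rel tool x,y [-5.2 25. ]
tab box 65 197 14 29
    [ 63.6 223.7] world at z [618.9 -35.7 172. ] rel tool x,y [  26.4 -169
[... 227 characters left out ...]
.  -159.3]
col 180 [(212, 52), (215, 90), (228, 142), (233, 125), (247, 89), (252, 118), (263, 129), (264, 129), (276, 200), (322, 258)]
col 230 [(164, 89), (167, 107), (185, 141), (195, 86), (196, 86), (210, 125), (214, 105), (227, 107), (232, 109), (267, 95), (270, 326), (325, 54)]
col 400 [(165, 81), (192, 129), (201, 115), (212, 116), (227, 162), (230, 128), (266, 177), (323, 176)]
col 450 [(207, 105), (212, 108), (226, 71), (231, 78), (265, 218), (269, 213), (319, 269)]
tabL out top front [262.6 266.4]
tabL out top rear [262.1 231.2]
tabR front [375.1 265.7]
tabR rear [375.4 230.6]
bar top front y70 [215.1 263.6]
bar top rear y70 [214.2 225.3]
front y-70 [420.8 262.4]
rear [421.3 224.2]
```

```bash
python3 -m inch '[[[-3,0.2,0,0],[-5.5,0.2,0,0],[-5.5,0.2,3,0],[-5.5,0.2,6,0],[-5.5,0.2,8,0],[-5.5,0.2,8,0],[-5.5,0.2,8,0]]]' 5.5; python3 -m inch '[[[1,0,0,0],[2,0,0,0],[2.8,0,0,0],[2.8,0,0,0]]]'; python3 -m inch '[[[0.3,0,0,0],[0.6,0,0,0],[0.6,0,0,0]]]'
```

```text
clock: 31.12
eef_pos: [552.0, -215.1, 146.6]
tool_rot: [3.131, 0.004, 0.104]
force: [0.3, 0.8, -0.4]
width: 55.2
gripper_force: 0.0
clock: 31.45
eef_pos: [583.6, -211.8, 149.4]
tool_rot: [3.129, -0.004, 0.105]
force: [0.7, 0.5, -0.7]
width: 55.2
gripper_force: 0.0
clock: 31.7
eef_pos: [587.3, -211.8, 148.3]
tool_rot: [3.13, -0.0, 0.104]
force: [-0.0, -0.1, -0.7]
width: 54.8
gripper_force: 0.0
```

```bash
python3 -m inch '[[[0.3,0,0,0],[0.6,0,0,0],[0.6,0,0,0]]]'; python3 -m inch '[[[0.3,0,0,0],[0.4,0,0,0],[0.4,0,0,0]]]'
```

```text
clock: 31.95
eef_pos: [592.0, -211.6, 148.0]
tool_rot: [3.129, 0.003, 0.104]
force: [-2.9, -1.5, 3.2]
width: 55.1
gripper_force: 2.0
clock: 32.2
eef_pos: [592.7, -211.5, 148.0]
tool_rot: [3.129, 0.01, 0.104]
force: [-11.6, -0.5, 10.5]
width: 55.0
gripper_force: 7.0
```

```bash
python3 -m inch '[[[-2,0,0,0],[-4,0,0,0],[-4,0,-3,0],[-4,0,-6,0],[-4,0,-9,0],[-4,0,-9,0],[-4,0,-9,0]]]'
python3 - <<'E'
from h import *
s=st();p=camera_params("wrist");im=get_image("wrist");cv2.imwrite("pics/w22.png",im);cv2.imwrite("pics/t22.png",get_image("top"))
h=cv2.cvtColor(im,cv2.COLOR_BGR2HSV)[100:330,200:450];m=cv2.inRange(h,(5,190,70),(17,255,255))
print("tabs",[(np.array(cv2.boundingRect(c))+[200,100,0,0]).tolist() for c in cv2.findContours(m,0,2)[0] if cv2.contourArea(c)>40])
O=np.array([585.5,-211.2]);t=.104;c,sn=np.cos(.262),np.sin(.262)
def B(x,y,z):
    a,b=x*c+z*sn,-x*sn+z*c
    return (*(O+a*np.array([np.cos(t),np.sin(t)])+y*np.array([-np.sin(t),np.cos(t)])),b)
for n,q in(("tabL front top",B(-23,32,178.5)),("rear",B(-3,32,178.5)),("front bottom",B(-23,32,142.5)),("tabR front",B(-23,-32,178.5)),("front y70",B(-26,70,142)),("rear y70",B(0,70,142)),("front y-70",B(-26,-70,142)),("rear",B(0,-70,142)),("L end rear",B(0,98,142)),("R end rear",B(0,-98,142))):print(n,proj("wrist",q,p).round(1))
h=cv2.cvtColor(im,cv2.COLOR_BGR2HSV)
for y in(80,45,-45,-80):
    a=proj("wrist",B(-26,y,142),p);b=proj("wrist",B(0,y,142),p);u=int((a[0]+b[0])/2)
    g=cv2.medianBlur(im,3)[:,u].astype(int);d=np.abs(g[2:]-g[:-2]).sum(1);print(u,"pred",a[1].round(),b[1].round(),[(v+1,int(d[v])) for v in range(max(5,int(b[1])-25),int(a[1])+25) if d[v]>40 and d[v]==d[v-2:v+3].max()])
E
```

```text
clock: 32.78
eef_pos: [558.5, -214.0, 239.8]
tool_rot: [3.128, -0.004, 0.104]
force: [-0.4, 0.4, -0.9]
width: 55.0
gripper_force: 0.0
t 32.78 pos [ 558.5 -214.   239.8] rot [ 3.128 -0.004  0.104] F [-0.4  0.4 -0.9] w 55.0 gf 0.0
tabs [[258, 145, 17, 40], [359, 144, 13, 40]]
tabL front top [257.7 176.1]
rear [258.1 141.3]
front bottom [265.9 182.4]
tabR front [372.  175.6]
front y70 [210.3 188.3]
rear y70 [210.9 150.2]
front y-70 [419.  187.3]
rear [418.  149.4]
L end rear [172.7 152.5]
R end rear [456.  151.3]
196 pred 189.0 151.0 [(127, 186), (138, 162), (153, 196), (156, 212), (191, 96), (194, 213), (198, 254), (208, 217)]
246 pred 187.0 149.0 [(134, 66), (135, 66), (150, 119), (153, 113), (193, 163), (196, 186), (206, 161)]
382 pred 187.0 148.0 [(149, 102), (152, 137), (188, 156), (191, 194), (194, 239), (202, 88), (205, 81)]
432 pred 188.0 150.0 [(136, 137), (151, 117), (154, 133), (189, 137), (192, 171), (195, 214), (206, 149)]
```

```bash
python3 -c "
from cell import order
print(order.finish_job())"
```

```text
the job is handed in; nothing more can be done
None
```

All three caddies hang on the cleat and the keeper bar sits on its ledges against the board. Both tabs are back at rest width, so both pins should be in the recesses. The glaze jars were left alone, and the job was handed in at about 33 s. My picture allowance ran out before the bar was placed, so I checked the bar from measured image edges and contact forces, not by eye.

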